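Set out the specimen sorting place

TASK

Lay the bench out for sorting, left to right as seen from the robot looking out over the bench: stand the jar in the middle of the leftmost cork coaster, the vial in the middle of the rightmost one and the dish in the middle of the coaster between them, with the small metal tin centred on top of the jar's lid. Keep the jar, vial and dish upright and set all four down without dropping them; leave the mug, the wash bottle and the cardboard slide box where they are, and let go of everything at the end.

Things in the scene. Friction and masses are not known exactly. Their poses are not given: they have to be found in the camera images.
- jar: closed glass specimen jar, a cylinder 56 mm across and 80 mm tall with darker sediment inside; the top 18 mm is its flat white screw lid, also 56 mm across and fixed; about 0.2 kg; stands loose on the bench at the start; origin at the centre of its underside, z up along its axis
- dish: low closed petri dish, clear with a pale bottom and a few dark specimens showing, a rigid disc 62 mm across and 20 mm tall, about 80 g; lies loose and level on the bench at the start; origin at the centre of its underside, z up along its axis
- vial: slim closed glass vial with white cap, a cylinder 28 mm across and 62 mm tall, about 35 g; stands loose on the bench at the start; origin at the centre of its underside, z up along its axis
- tin: small closed plain grey metal tin, a cylinder 44 mm across and 24 mm tall, about 60 g; stands loose on the bench at the start; origin at the centre of its underside, z up along its axis
- coaster_a: one of three identical, fixed, flat round cork coasters, 84 mm across and 5 mm thick; origin at the centre of its underside, on the bench, axes along the world's; the letter says nothing of where it lies: the three are dealt out anew among the other things at every start, and left or right must be read from their positions (y grows to the robot's left; their y differ by at least 55 mm)
- coaster_b: one of three identical, fixed, flat round cork coasters, 84 mm across and 5 mm thick; origin at the centre of its underside, on the bench, axes along the world's; the letter says nothing of where it lies: the three are dealt out anew among the other things at every start, and left or right must be read from their positions (y grows to the robot's left; their y differ by at least 55 mm)
- coaster_c: one of three identical, fixed, flat round cork coasters, 84 mm across and 5 mm thick; origin at the centre of its underside, on the bench, axes along the world's; the letter says nothing of where it lies: the three are dealt out anew among the other things at every start, and left or right must be read from their positions (y grows to the robot's left; their y differ by at least 55 mm)
- mug: bystander: open green mug 76 mm across and 95 mm tall with a handle, loose, near the right edge of the work (-y); origin at the centre of its underside
- wash_bottle: bystander: white plastic wash bottle with spout, 60 mm across and 165 mm tall with its spout, loose, near the left edge of the work (+y); origin at the centre of its underside
- slide_box: bystander: closed flat brown cardboard slide box, 80 x 110 x 35 mm, loose, beyond the work on the far side (+x); origin at the centre of its underside
Things that resemble listed ones, but are neither listed nor needed, are in the scene too. What is shaped like the jar but red is not meant.

How it is judged (in metres and radians):
At the end, for the whole second after the job is handed in: Jar on the leftmost coaster (largest y), dish on the middle one, vial on the rightmost, each within 12 mm of its centre and resting on the cork; tin resting on the jar's lid within 10 mm of its axis; all four upright within 0.1 rad, at rest and released (((y of coaster_a in the frame of coaster_b above 0 m and y of coaster_b in the frame of coaster_c above 0 m and horizontal distance between jar and coaster_a below 0.012 m and horizontal distance between dish and coaster_b below 0.012 m and horizontal distance between vial and coaster_c below 0.012 m) or (y of coaster_a in the frame of coaster_c above 0 m and y of coaster_c in the frame of coaster_b above 0 m and horizontal distance between jar and coaster_a below 0.012 m and horizontal distance between dish and coaster_c below 0.012 m and horizontal distance between vial and coaster_b below 0.012 m) or (y of coaster_b in the frame of coaster_a above 0 m and y of coaster_a in the frame of coaster_c above 0 m and horizontal distance between jar and coaster_b below 0.012 m and horizontal distance between dish and coaster_a below 0.012 m and horizontal distance between vial and coaster_c below 0.012 m) or (y of coaster_b in the frame of coaster_c above 0 m and y of coaster_c in the frame of coaster_a above 0 m and horizontal distance between jar and coaster_b below 0.012 m and horizontal distance between dish and coaster_c below 0.012 m and horizontal distance between vial and coaster_a below 0.012 m) or (y of coaster_c in the frame of coaster_a above 0 m and y of coaster_a in the frame of coaster_b above 0 m and horizontal distance between jar and coaster_c below 0.012 m and horizontal distance between dish and coaster_a below 0.012 m and horizontal distance between vial and coaster_b below 0.012 m) or (y of coaster_c in the frame of coaster_b above 0 m and y of coaster_b in the frame of coaster_a above 0 m and horizontal distance between jar and coaster_c below 0.012 m and horizontal distance between dish and coaster_b below 0.012 m and horizontal distance between vial and coaster_a below 0.012 m)) and height (world z) of jar between 0.003 and 0.008 m and height (world z) of dish between 0.003 and 0.008 m and height (world z) of vial between 0.003 and 0.008 m and horizontal distance between tin and jar below 0.01 m and z of tin in the frame of jar between 0.077 and 0.084 m and angle between each of jar, dish, vial, tin's own z axis and vertical below 0.1 rad and linear speed of each of jar, dish, vial, tin below 0.02 m/s and contact force between each of jar, dish, vial, tin and the fingers below 0.05 N); the robot touches nothing.
It fails at once if the jar, dish or vial is tipped by more than about 35 degrees (angle between any of jar, dish, vial's own z axis and vertical above 0.6 rad).
It fails at once if one of the four things is dropped (falls free, faster than 0.6 m/s: about 2 cm) ((contact force between jar and the fingers below 0.05 N and linear speed of jar above 0.6 m/s) or (contact force between dish and the fingers below 0.05 N and linear speed of dish above 0.6 m/s) or (contact force between vial and the fingers below 0.05 N and linear speed of vial above 0.6 m/s) or (contact force between tin and the fingers below 0.05 N and contact force between tin and jar below 0.05 N and linear speed of tin above 0.6 m/s)).
It fails at once if the mug, wash bottle or slide box is shifted by more than 25 mm (distance of any of mug, wash_bottle, slide_box from where it was at the start of the episode above 0.025 m).
It also fails if it takes over 125 s, if anything falls off the work surface, if the arm or the gripper's body presses on something with over 40 N, if the wrist force passes 120 N, or if a joint passes its speed limit or range.

ROBOT

A 6-joint arm with a two-finger parallel gripper is mounted at the origin on the work surface. World frame = base frame: x ahead of the robot, y to its left, z up, the work surface at z = 0. Lengths are in m, angles in degrees, forces in N, time in s.
With the tool pointing down it reaches from about 0.3 to 0.875 m from the base axis. Payload 6.4 kg.
Tool frame: the origin (TCP) lies between the finger pads; the fingertips stand 14 mm ahead of it and the grasp point (between the pads) lies 5 mm behind it (r.tcp_to_tips is the distance from the TCP to the fingertips, in m); z points along the fingers, y is the direction in which the jaws open and shut (so a half turn about z gives the same grasp; the last joint's range is limited). The gripper opens to 85 mm and grips with 20 to 120 N. Pads are 22 mm wide; open, the fingers measure 114 mm over their backs; the gripper's body (76 mm by 85 mm) begins 54 mm behind the grasp point. The pads swing forward as they close: fully open they stand 13 mm farther back than shut.
Start: joints at [51.664, 10.359, 92.074, -0, 77.567, -11.82], TCP at [0.257, 0.515, 0.245] pointing down, gripper open.
Joint ranges: [-171.53, 171.53], [-51.25, 118.39], [17.06, 147.69], [-65.23, 245.23], [0, 150.52], [-178.68, 178.68]. Speed limits (degrees/s): [147.25, 147.25, 172.46, 180, 180, 180].

INTERFACE

Orientations are given as a 3x3 rotation matrix whose columns are the frame's x, y, z axes.
In Python, from plant import r, cams gives the robot as it stands. The module is installed in compiled form; this text tells all that it offers.
- The arm moves only by the shell command python3 -m creep 'ROWS' [FORCE]. ROWS is JSON, one flat list of numbers, 7 for each row, row after row: the opening, from 0 (shut) to 1 (fully open), then the shift along the tool's x, y, z each as a share of 40 mm, from -1 to 1, then the turn, a rotation vector about the tool's x, y, z each as a share of 0.1 rad, from -1 to 1. A call has 1 to 20 rows; each row shifts and turns the pose as measured when the row begins, along the tool's axes as they then stand; what a row does not reach is not made up. A row lasts 1/12 s, in which the tool goes at most 41.7 mm and 7.16 degrees, less where a joint would pass 70% of its speed; a pose out of reach is approached as far as the arm can. A call with a number of a shift or a turn outside -1 to 1 is refused whole. A call with a gripper value outside its range is refused whole. The fingers move at their own pace and stop on an object; FORCE is the grip in N (left out, the last holds). Time passes only in rows, so rows that do not move let the fingers close. It gives the time, the measured TCP pose, the force and the opening at its end, in the units of the state.
- r.sense(): the state, without advancing time (a new reading comes with each control period).
- cams.camera(name): name is "scene" or "side" or "wrist"; returns the picture (480x640x3 uint8, red, green, blue); there is no depth.
- cams.get_calibration(name): a dict with "K" (3x3 intrinsics, pixels), "R" (3x3) and "t" (3): a world point X has camera coordinates R X + t. Camera axes: x right, y down, z forward; pixel columns grow to the right and rows downward; lengths in m; the calibration is good to about 2 mm. A picture is of the moment at which its call begins: read the wrist's pose just before it. get_calibration takes no time and is no camera call; for the wrist camera it gives the pose at the moment of the call.
- r.hand_in(): hands the job in, once; it reports no verdict.
The state is a dict: "t": time; "joint_positions": joint angles; "dq": joint speeds; "joint_torque": joint torques, N m; "tool_pos": TCP position; "eef_rot": TCP orientation; "contact_force": force on the tool from outside, world axes, zero at the start; "ft_torque": the same for the moment, N m; "gripper_width": finger opening in m.
Only numpy, scipy, OpenCV 4.12 (cv2) and the standard library are available. Lean on these libraries where they do the work, as an engineer would, in place of code of your own. Each camera call takes 0.05 s, during which the arm holds its last target.

## Working session

There is one attempt and no reset: what is moved stays moved. The work goes in short steps, Python scripts to look and compute and a shell command to move; the robot and the scene stay as the last step left them, time stands still between calls to the robot, and variables do not carry over. Pictures are saved under pics/ and viewed, and the job is handed in when it is done.

```bash
mkdir -p pics; ls; python3 - <<'E'
from plant import r,cams
import cv2,numpy as np
print(r.sense())
for n in ["scene","side","wrist"]:
    c=cams.get_calibration(n)
    print(n,{k:np.round(v,4).tolist() for k,v in c.items()})
    cv2.imwrite(f"pics/{n}0.png",cams.camera(n)[:,:,::-1])
E
```

```text
pics
{'t': 0.0, 'joint_positions': array([ 5.16625576e+01,  1.04020899e+01,  9.21331640e+01, -1.40833617e-03,
        7.75691292e+01, -1.18204827e+01]), 'dq': array([ 0.03816869, -0.11750494,  0.00606912,  0.08846825,  0.00647297,
        0.00351944]), 'joint_torque': array([ 1.97390614e-04, -4.44879377e+01, -3.51331151e+01, -4.21569839e-04,
        9.02957021e-03, -8.63735835e-06]), 'tool_pos': array([0.25636118, 0.51407262, 0.24436951]), 'eef_rot': array([[-8.94804424e-01,  4.46456950e-01, -1.11123602e-03],
       [ 4.46458196e-01,  8.94803327e-01, -1.44387762e-03],
       [ 3.49708491e-04, -1.78810851e-03, -9.99998340e-01]]), 'contact_force': array([ 0.67303344, -0.27277937,  0.76023175]), 'ft_torque': array([-0.01605931,  0.01411237, -0.00984221]), 'gripper_width': 0.08550475806590388}
scene {'K': [[592.1254, 0.0, 323.9177], [0.0, 592.1254, 234.3779], [0.0, 0.0, 1.0]], 'R': [[-0.7555, 0.6551, 0.0075], [0.5391, 0.6282, -0.561], [-0.3722, -0.4198, -0.8278]], 't': [0.4518, -0.3008, 1.5315]}
side {'K': [[505.9212, 0.0, 332.8631], [0.0, 505.9212, 234.8127], [0.0, 0.0, 1.0]], 'R': [[0.9983, -0.0567, -0.0141], [-0.0488, -0.6768, -0.7346], [0.0321, 0.734, -0.6784]], 't': [-0.6005, 0.0429, 1.2372]}
wrist {'K': [[427.3605, 0.0, 318.7382], [0.0, 427.3605, 239.2663], [0.0, 0.0, 1.0]], 'R': [[0.447, 0.8945, -0.0018], [0.8576, -0.4279, 0.2853], [0.2545, -0.1291, -0.9584]], 't': [-0.5728, -0.0356, 0.3799]}
```

View pics/scene0.png

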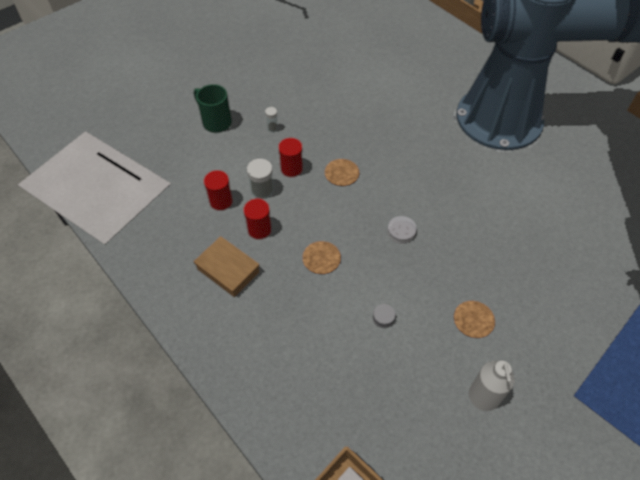

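View pics/side0.png

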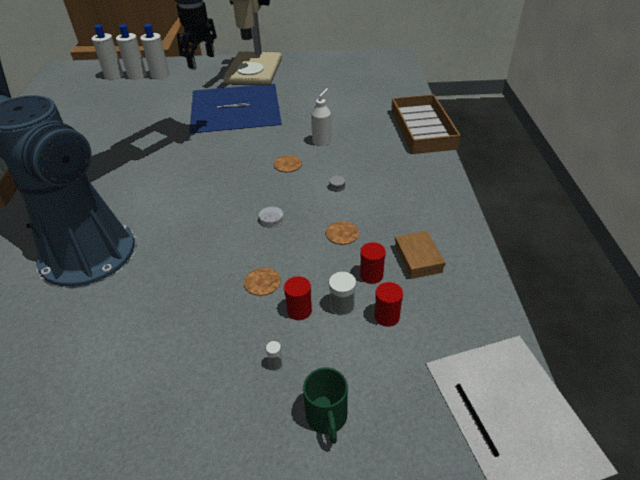

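View pics/wrist0.png

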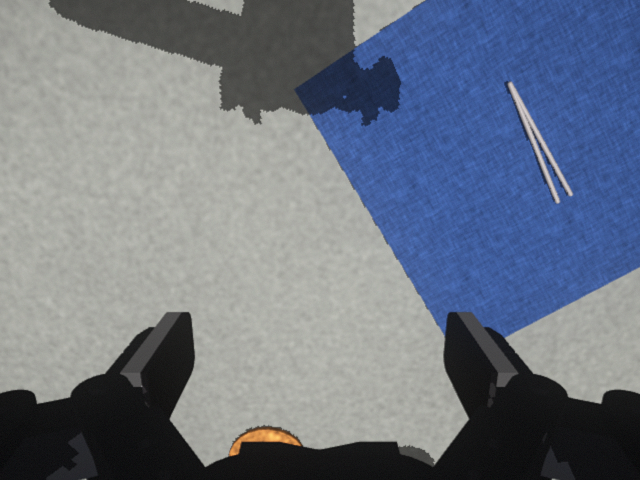

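```bash
python3 - <<'E'
import cv2,numpy as np
s=cv2.imread("pics/scene0.png");d=cv2.imread("pics/side0.png")
a=cv2.resize(s[90:250,180:340],(600,600),interpolation=cv2.INTER_NEAREST)
b=cv2.resize(d[230:390,240:440],(750,600),interpolation=cv2.INTER_NEAREST)
cv2.imwrite("pics/za.png",a);cv2.imwrite("pics/zb.png",b)
c=np.hstack([cv2.resize(s[200:340,360:440],(340,595),interpolation=0),cv2.resize(d[160:240,250:360],(440,320),interpolation=0).repeat(1,0) if 0 else cv2.resize(d[160:240,250:360],(440,595),interpolation=0)])
cv2.imwrite("pics/zc.png",c)
E
```

```text
(no output)
```

View pics/za.png

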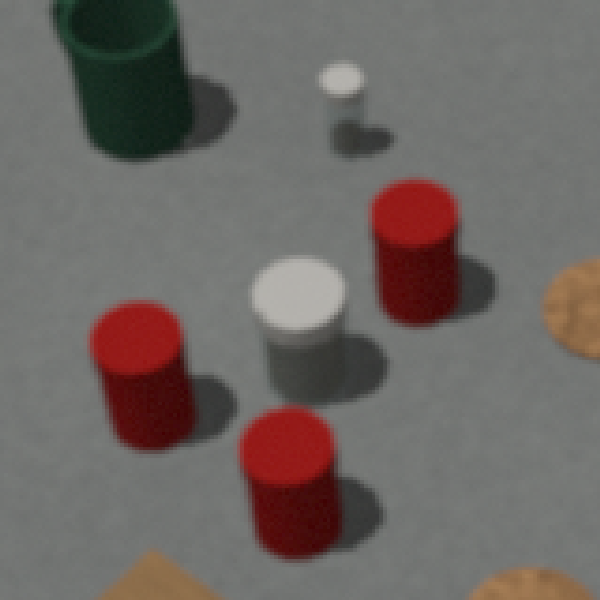

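View pics/zb.png

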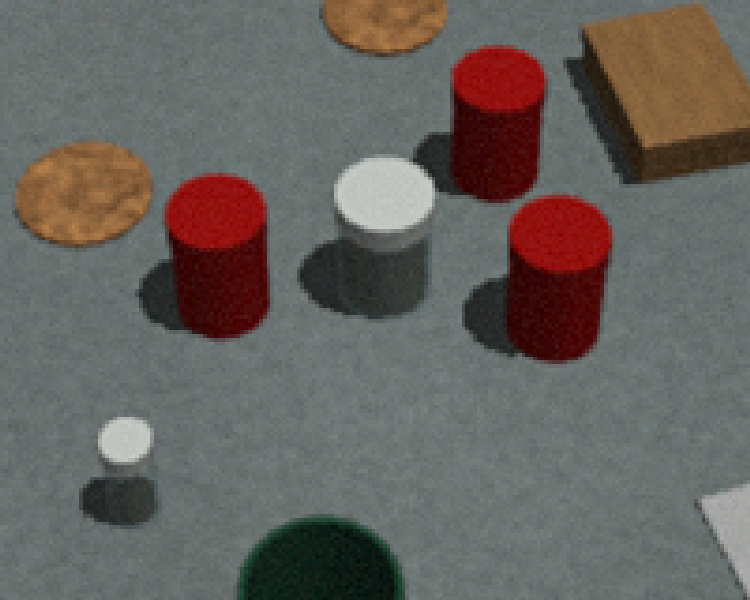

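View pics/zc.png

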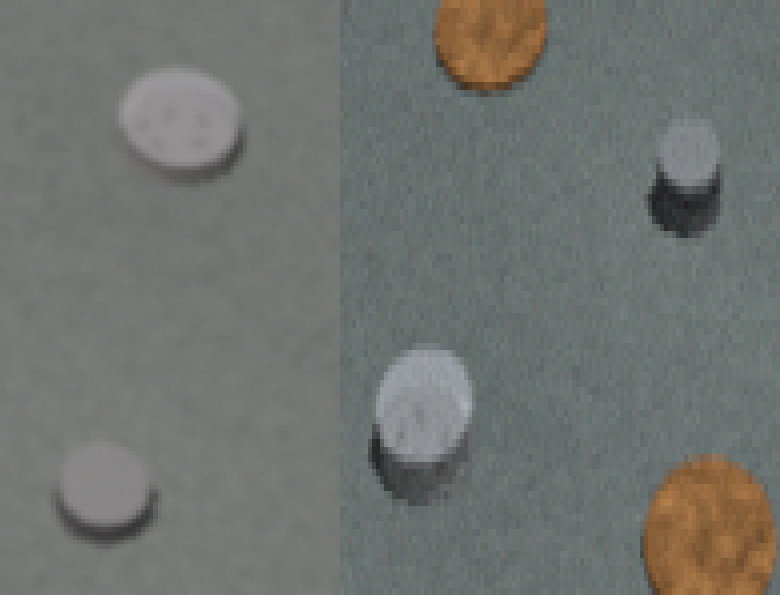

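```bash
cat > h.py <<'E'
import cv2,numpy as np
from scipy.optimize import least_squares
def rays(cal,uv,z):
    K,R,t=[np.array(cal[k]) for k in("K","R","t")]
    uv=np.atleast_2d(uv).astype(float)
    d=np.linalg.solve(K,np.c_[uv,np.ones(len(uv))].T)
    d=(R.T@d).T; c=-R.T@t
    return (c+d*((z-c[2])/d[:,2])[:,None])[:,:2]
def proj(cal,X):
    p=cal["K"]@(cal["R"]@np.array(X,float)+cal["t"]); return p[:2]/p[2]
def circ(P):
    f=lambda q:np.hypot(*(P-q[:2]).T)-q[2]
    m=P.mean(0); s=least_squares(f,[*m,.03],loss='soft_l1',f_scale=.002)
    return s.x,np.sqrt(np.mean(s.fun**2))
def comp(mask,near):
    n,l,st,ce=cv2.connectedComponentsWithStats(mask.astype(np.uint8),connectivity=4)
    u,v=near; k=l[int(round(v)),int(round(u))]
    if k==0:
        i=np.argmin(np.hypot(*(ce[1:]-near).T))+1;k=i
    return (l==k).astype(np.uint8)
def mfit(cal,img,near,z,rule):
    """rule(img float rgb)->mask"""
    m=comp(rule(img.astype(float)),near)
    m=cv2.morphologyEx(m,cv2.MORPH_CLOSE,np.ones((5,5)))
    c=max(cv2.findContours(m,0,cv2.CHAIN_APPROX_NONE)[0],key=len)[:,0]
    # contour points are pixel centres inside mask: use outline of 4x upsample
    m4=cv2.resize(m*255,None,fx=4,fy=4,interpolation=cv2.INTER_LINEAR)
    c=max(cv2.findContours((m4>127).astype(np.uint8),0,cv2.CHAIN_APPROX_NONE)[0],key=len)[:,0]
    c=(c+.5)/4-.5
    q,e=circ(rays(cal,c,z)); return q,e,int(m.sum())
def gray(im): return im.mean(-1)
cork=lambda im:(im[...,0]>im[...,2]*1.5)&(im[...,1]>im[...,2]*1.15)
red=lambda t:(lambda im:(im[...,0]>t)&(im[...,1]<60))
bright=lambda t:(lambda im:(gray(im)>t))
E
python3 - <<'E'
from plant import r,cams
from h import *
S=cv2.imread("pics/scene0.png")[:,:,::-1];D=cv2.imread("pics/side0.png")[:,:,::-1]
cs,cd=cams.get_calibration("scene"),cams.get_calibration("side")
for n,p in dict(jar=(259,168),jarside=(260,179),vial=(271,111),dish=(402,226),tin=(384,313),bg=(420,270),red=(217,180),redside=(218,198)).items(): print(n,S[p[1],p[0]])
print()
for n,p in dict(jar=(342,283),jarside=(342,294),vial=(273,348),dish=(268,217),tin=(337,181),bg=(300,220),red=(298,286),redside=(298,305)).items(): print(n,D[p[1],p[0]])
for k in [((342,172),(262,281)),((321,257),(342,233)),((474,319),(288,163))]:
    print("cork",mfit(cs,S,k[0],.005,cork),mfit(cd,D,k[1],.005,cork))
E
```

```text
jar [179 177 172]
jarside [95 94 91]
vial [179 177 172]
dish [146 143 144]
tin [135 134 134]
bg [114 117 114]
red [149  26  22]
redside [75 13 14]

jar [195 202 196]
jarside [81 87 81]
vial [187 192 187]
dish [138 142 147]
tin [129 136 136]
bg [101 113 108]
red [144  14   8]
redside [65  0  4]
cork (array([ 0.43243036, -0.1266056 ,  0.04097439]), np.float64(0.0006841267077714972), 716) (array([ 0.43234133, -0.12811275,  0.0417026 ]), np.float64(0.0007305449680380467), 793)
cork (array([0.62627922, 0.0238362 , 0.04100411]), np.float64(0.0005875381438521984), 967) (array([0.62586196, 0.02248205, 0.04193216]), np.float64(0.0009312698606567009), 602)
cork (array([0.48729625, 0.3378604 , 0.04095833]), np.float64(0.0005376549415953435), 1169) (array([0.48562809, 0.33645394, 0.04228755]), np.float64(0.0013020586312965901), 375)
```

```bash
python3 - <<'E'
from plant import r,cams
from h import *
S=cv2.imread("pics/scene0.png")[:,:,::-1];D=cv2.imread("pics/side0.png")[:,:,::-1]
cs,cd=cams.get_calibration("scene"),cams.get_calibration("side")
np.set_printoptions(precision=4,suppress=True)
S2=cv2.GaussianBlur(S,(3,3),0);D2=cv2.GaussianBlur(D,(3,3),0)
for n,a,b,z,ra,rb in [("jar",(259,168),(342,283),.08,bright(148),bright(150)),("vial",(271,111),(273,348),.062,bright(148),bright(150)),
 ("dish",(402,226),(268,217),.02,bright(126),bright(124)),("tin",(384,313),(337,181),.024,bright(123.5),bright(120)),
 ("red1",(217,180),(388,293),.08,red(112),red(105)),("red2",(257,208),(372,252),.08,red(112),red(105)),("red3",(290,147),(298,286),.08,red(112),red(105))]:
    q=mfit(cs,S2,a,z,ra);w=mfit(cd,D2,b,z,rb)
    print(n,q[0],"%.4f"%q[1],q[2],w[0],"%.4f"%w[1],w[2])
E
```

```text
jar [ 0.6089 -0.2108  0.0273] 0.0007 365 [ 0.6095 -0.2087  0.027 ] 0.0007 407
vial [ 0.4676 -0.3512  0.013 ] 0.0007 66 [ 0.4692 -0.3489  0.0133] 0.0005 136
dish [0.4448 0.0864 0.0313] 0.0009 522 [0.4461 0.0913 0.0305] 0.0010 292
tin [0.6235 0.2126 0.0216] 0.0010 332 [0.6255 0.2188 0.0199] 0.0013 102
red1 [ 0.7027 -0.2441  0.0263] 0.0008 354 [ 0.703  -0.2448  0.0272] 0.0007 441
red2 [ 0.6834 -0.1233  0.0265] 0.0010 400 [ 0.6834 -0.1241  0.0268] 0.0007 335
red3 [ 0.5167 -0.2148  0.0263] 0.0009 314 [ 0.5163 -0.2159  0.0271] 0.0008 418
```

```bash
python3 - <<'E'
from plant import r,cams
from h import *
np.set_printoptions(precision=3,suppress=True)
cs,cd=cams.get_calibration("scene"),cams.get_calibration("side")
print("cams",-cs["R"].T@cs["t"],-cd["R"].T@cd["t"])
print("bottle base scene",rays(cs,[(488,400)],0.0),"side",rays(cd,[(321,142)],0))
print("mug top scene",rays(cs,[(211,94),(197,90)],.095),"side",rays(cd,[(327,387),(333,435)],[.095]))
print("box corners",rays(cs,[(220,239),(260,268),(236,293),(195,265)],.035))
E
```

```text
cams [1.074 0.536 1.096] [ 0.562 -0.913  0.862]
bottle base scene [[0.593 0.466]] side [[0.59  0.451]]
mug top scene [[ 0.562 -0.461]
 [ 0.58  -0.495]] side [[ 0.567 -0.46 ]
 [ 0.572 -0.544]]
box corners [[ 0.774 -0.138]
 [ 0.753 -0.025]
 [ 0.826 -0.009]
 [ 0.851 -0.119]]
```

```bash
python3 -m creep '[1,0,0,0,0,0,-0.95, 1,0,0,0,0,0,-0.95, 1,0,0,0,0,0,-0.95, 1,0,0,0,0,0,-0.95, 1,0,0,0,0,0,-0.95, 1,0,0,0,0,0,0]' 40
cat >> h.py <<'E'
def go(r,x,y,z):
    s=r.sense();R=s["eef_rot"];d=R.T@(np.array([x,y,z])-s["tool_pos"])
    from scipy.spatial.transform import Rotation as Ro
    Rt=np.array([[-1,0,0],[0,1,0],[0,0,-1.]]).T
    w=Ro.from_matrix(R.T@Rt).as_rotvec()
    print("t %.2f pos"%s["t"],np.round(s["tool_pos"],4),"need units(40mm)",np.round(d/.04,2),"rot(.1rad)",np.round(w/.1,2),"w %.4f"%s["gripper_width"],"F",np.round(s["contact_force"],1))
E
python3 -c "
from plant import r
from h import *
go(r,.4455,.0875,.14)"
```

```text
t: 0.65
tool_pos: [0.2555, 0.513, 0.2421]
eef_rot: [[-0.999, -0.034, -0.004], [-0.034, 0.999, -0.005], [0.004, -0.005, -1.0]]
contact_force: [0.1, 0.4, -0.1]
gripper_width: 0.085
t 0.65 pos [0.2555 0.513  0.2421] need units(40mm) [ -4.39 -10.78   2.59] rot(.1rad) [-0.05 -0.04  0.34] w 0.0850 F [ 0.1  0.4 -0.1]
```

```bash
python3 -m creep '[1,-0.31,-0.77,0.18,0,0,0.34, 1,-0.31,-0.77,0.18,0,0,0, 1,-0.31,-0.77,0.18,0,0,0, 1,-0.31,-0.77,0.18,0,0,0, 1,-0.31,-0.77,0.18,0,0,0, 1,-0.31,-0.77,0.18,0,0,0, 1,-0.31,-0.77,0.18,0,0,0, 1,-0.31,-0.77,0.18,0,0,0, 1,-0.31,-0.77,0.18,0,0,0, 1,-0.31,-0.77,0.18,0,0,0, 1,-0.31,-0.77,0.18,0,0,0, 1,-0.31,-0.77,0.18,0,0,0, 1,-0.31,-0.77,0.18,0,0,0, 1,-0.31,-0.77,0.18,0,0,0]'
python3 -c "
from plant import r,cams
from h import *
go(r,.4455,.0875,.14)
cv2.imwrite('pics/w1.png',cams.camera('wrist')[:,:,::-1])
c=cams.get_calibration('wrist')
print(proj(c,[.4455,.0875,.02]),-c['R'].T@c['t'])"
```

```text
t: 1.82
tool_pos: [0.4251, 0.0662, 0.1384]
eef_rot: [[-0.999, 0.035, 0.002], [0.035, 0.999, 0.0], [-0.002, 0.0, -1.0]]
contact_force: [0.5, 0.3, -0.7]
gripper_width: 0.0851
t 1.82 pos [0.4251 0.0662 0.1384] need units(40mm) [-0.49  0.55 -0.04] rot(.1rad) [ 0.    0.02 -0.35] w 0.0851 F [ 0.5  0.3 -0.7]
[364.13893143 267.66145886] [0.35242324 0.06393998 0.26619184]
```

View pics/w1.png

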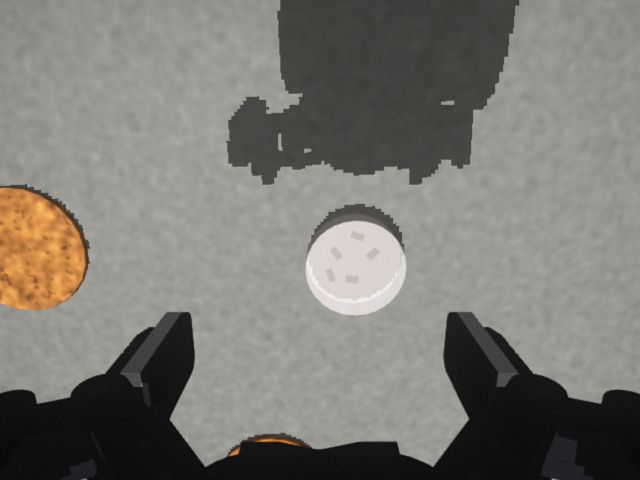

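```bash
python3 -c "
from plant import r,cams
from h import *
np.set_printoptions(precision=4,suppress=True)
im=cv2.imread('pics/w1.png')[:,:,::-1]
c=cams.get_calibration('wrist')
print(im[255,345],im[307,355],im[350,300])
print('top',mfit(c,im,(345,250),.02,bright(195)))
print('top approx ellipse centre',rays(c,[(355,261)],.02), 'all->base',mfit(c,im,(345,250),.012,bright(180)))
for p in [(20,247),(270,455)]: print(mfit(c,im,p,.005,cork))
"
```

```text
[218 211 211] [223 217 216] [157 158 151]
top (array([0.4465, 0.0821, 0.0306]), np.float64(0.00016518692148584173), 7108)
top approx ellipse centre [[0.441 0.082]] all->base (array([0.4496, 0.0827, 0.0318]), np.float64(0.00020337656538058064), 7435)
(array([ 0.4321, -0.1242,  0.037 ]), np.float64(0.0064738764404006855), 8918)
(array([0.636 , 0.0155, 0.0529]), np.float64(0.0026003571947019596), 364)
```

```bash
python3 -m creep '[1,-0.5,0.45,0,0,0,-0.35, 1,0,0,0,0,0,0, 1,0,0,0,0,0,0]'
python3 -c "
from plant import r,cams
from h import *
np.set_printoptions(precision=4,suppress=True)
go(r,.447,.0835,.14)
im=cams.camera('wrist')
c=cams.get_calibration('wrist')
cv2.imwrite('pics/w2.png',im[:,:,::-1])
print('top',mfit(c,im,(320,270),.02,bright(185)))
go(r,.447,.0835,.14)
"
```

```text
t: 2.12
tool_pos: [0.4482, 0.0746, 0.1362]
eef_rot: [[-1.0, 0.02, -0.001], [0.02, 1.0, -0.003], [0.001, -0.003, -1.0]]
contact_force: [-0.3, -0.8, -0.7]
gripper_width: 0.0855
t 2.12 pos [0.4482 0.0746 0.1362] need units(40mm) [ 0.03  0.22 -0.1 ] rot(.1rad) [-0.03 -0.01 -0.2 ] w 0.0855 F [-0.3 -0.8 -0.7]
top (array([0.4454, 0.0876, 0.0309]), np.float64(0.0001785043704033793), 8108)
t 2.17 pos [0.4485 0.0748 0.1365] need units(40mm) [ 0.04  0.22 -0.09] rot(.1rad) [-0.03  0.   -0.19] w 0.0856 F [-0.5 -0.2  0.4]
```

View pics/w2.png

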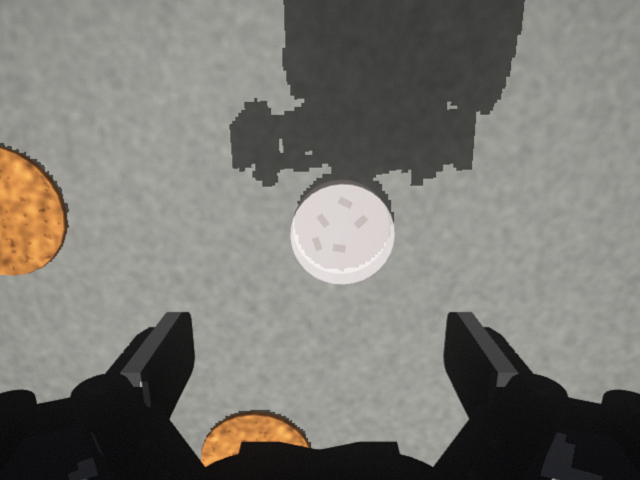

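```bash
python3 -m creep '[1,0.06,0.31,0.5,0,0,-0.2, 1,0,0,0.6,0,0,0, 1,0,0,0.6,0,0,0, 1,0,0,0.4,0,0,0, 1,0,0,0.2,0,0,0, 1,0,0,0,0,0,0,1,0,0,0,0,0,0]'
python3 -c "
from plant import r,cams
from h import *
go(r,.446,.0872,.018)
"
```

```text
t: 2.75
tool_pos: [0.4452, 0.0903, 0.0441]
eef_rot: [[-1.0, 0.002, 0.005], [0.002, 1.0, -0.004], [-0.005, -0.004, -1.0]]
contact_force: [0.1, 0.8, -0.8]
gripper_width: 0.0857
t 2.75 pos [0.4452 0.0903 0.0441] need units(40mm) [-0.02 -0.07  0.65] rot(.1rad) [-0.04  0.05 -0.02] w 0.0857 F [ 0.1  0.8 -0.8]
```

```bash
python3 -m creep '[1,0,-0.07,0.3,0,0,0, 1,0,0,0.3,0,0,0, 1,0,0,0.1,0,0,0, 1,0,0,0,0,0,0]'
python3 -c "
from plant import r,cams
from h import *
go(r,.446,.0872,.018)
"
```

```text
t: 3.08
tool_pos: [0.4485, 0.0878, 0.02]
eef_rot: [[-1.0, 0.002, 0.013], [0.002, 1.0, -0.004], [-0.013, -0.004, -1.0]]
contact_force: [-0.7, 0.4, -0.6]
gripper_width: 0.0855
t 3.08 pos [0.4485 0.0878 0.02  ] need units(40mm) [ 0.06 -0.01  0.05] rot(.1rad) [-0.04  0.13 -0.02] w 0.0855 F [-0.7  0.4 -0.6]
```

```bash
python3 -m creep '[1,0.05,0,0.03,0,0.13,0, 0,0,0,0,0,0,0, 0,0,0,0,0,0,0, 0,0,0,0,0,0,0, 0,0,0,0,0,0,0, 0,0,0,0,0,0,0, 0,0,0,0,0,0,0]' 40
python3 -c "
from plant import r,cams
from h import *
go(r,.446,.0872,.018)
"
```

```text
t: 3.67
tool_pos: [0.4492, 0.0879, 0.023]
eef_rot: [[-1.0, 0.002, 0.004], [0.002, 1.0, -0.004], [-0.004, -0.004, -1.0]]
contact_force: [0.3, 0.2, -1.0]
gripper_width: 0.0601
t 3.67 pos [0.4492 0.0879 0.023 ] need units(40mm) [ 0.08 -0.02  0.13] rot(.1rad) [-0.04  0.04 -0.02] w 0.0601 F [ 0.3  0.2 -1. ]
```

```bash
python3 -m creep '[0,0,0,-0.3,0,0,0, 0,0,0,-0.5,0,0,0, 0,0,0,-0.5,0,0,0, 0,0,0,-0.5,0,0,0, 0,0,0,-0.5,0,0,0,0,0,0,-0.3,0,0,0, 0,0,0,0,0,0,0]'
python3 -c "
from plant import r,cams
from h import *
go(r,.626,.0232,.11)
im=cams.camera('wrist')
c=cams.get_calibration('wrist')
cv2.imwrite('pics/w3.png',im[:,:,::-1])
"
```

```text
t: 4.25
tool_pos: [0.4463, 0.0884, 0.1296]
eef_rot: [[-1.0, 0.002, -0.002], [0.002, 1.0, -0.004], [0.002, -0.004, -1.0]]
contact_force: [0.7, 0.7, -0.2]
gripper_width: 0.0599
t 4.25 pos [0.4463 0.0884 0.1296] need units(40mm) [-4.5  -1.62  0.49] rot(.1rad) [-0.04 -0.02 -0.02] w 0.0599 F [ 0.7  0.7 -0.2]
```

View pics/w3.png

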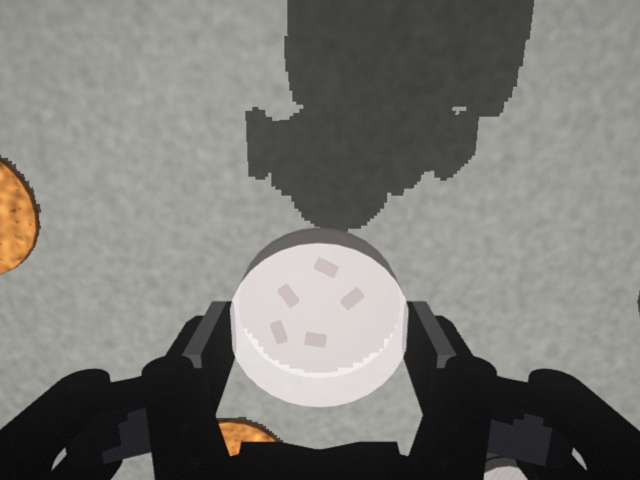

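```bash
python3 -c "
from plant import r,cams
from h import *
im=cams.camera('wrist')
c=cams.get_calibration('wrist');p=r.sense()['tool_pos'];print(p)
print(mfit(c,im,(320,320),p[2]-.003,bright(185)))
"
python3 -m creep '[0,-0.5,-0.2,0.03,0,0,0, 0,-0.5,-0.2,0.03,0,0,0, 0,-0.5,-0.2,0,0,0,0, 0,-0.5,-0.2,0,0,0,0, 0,-0.5,-0.2,0,0,0,0, 0,-0.5,-0.2,0,0,0,0, 0,-0.5,-0.2,0,0,0,0, 0,-0.5,-0.2,0,0,0,0, 0,-0.4,0,0,0,0,0, 0,0,0,0,0,0,0, 0,0,0,0,0,0,0]'
python3 -c "
from plant import r,cams
from h import *
go(r,.626,.0232,.030)
"
```

```text
[0.44499027 0.08845106 0.12738694]
(array([0.44240788, 0.08769333, 0.03088506]), np.float64(0.0005270781932488687), 23025)
t: 5.27
tool_pos: [0.6157, 0.0221, 0.0999]
eef_rot: [[-0.999, 0.002, -0.036], [0.002, 1.0, 0.0], [0.036, 0.0, -0.999]]
contact_force: [-0.6, 0.3, -0.5]
gripper_width: 0.0598
t 5.27 pos [0.6157 0.0221 0.0999] need units(40mm) [-0.32  0.03  1.74] rot(.1rad) [ 0.   -0.36 -0.02] w 0.0598 F [-0.6  0.3 -0.5]
```

```bash
python3 -m creep '[0,-0.3,0.04,0,0,-0.36,0, 0,0,0,0.4,0,0,0, 0,0,0,0.4,0,0,0, 0,0,0,0.4,0,0,0, 0,0,0,0.2,0,0,0, 0,0,0,0,0,0,0, 0,0,0,0,0,0,0]'
python3 -c "
from plant import r,cams
from h import *
go(r,.6286,.024,.0285)
"
```

```text
t: 5.85
tool_pos: [0.6178, 0.0264, 0.0346]
eef_rot: [[-1.0, 0.0, -0.012], [0.0, 1.0, 0.002], [0.012, 0.002, -1.0]]
contact_force: [0.6, 0.3, -1.6]
gripper_width: 0.0598
t 5.85 pos [0.6178 0.0264 0.0346] need units(40mm) [-0.27 -0.06  0.15] rot(.1rad) [ 0.02 -0.12 -0.  ] w 0.0598 F [ 0.6  0.3 -1.6]
```

```bash
python3 -m creep '[0,-0.25,-0.05,0,0.02,-0.14,0, 0,0,0,0,0,0,0, 0,0,0,0,0,0,0]'
python3 -c "
from plant import r,cams
from h import *
go(r,.6286,.024,.0285)
"
```

```text
t: 6.1
tool_pos: [0.6287, 0.0244, 0.0359]
eef_rot: [[-1.0, -0.0, 0.004], [-0.0, 1.0, -0.0], [-0.004, -0.0, -1.0]]
contact_force: [-0.3, -0.5, -0.8]
gripper_width: 0.0597
t 6.10 pos [0.6287 0.0244 0.0359] need units(40mm) [ 0.   -0.01  0.19] rot(.1rad) [-0.    0.04  0.  ] w 0.0597 F [-0.3 -0.5 -0.8]
```

```bash
python3 -m creep '[0,0,0,0.12,0,0,0, 0,0,0,0.06,0,0,0, 0,0,0,0,0,0,0, 0,0,0,0,0,0,0]'
python3 -c "
from plant import r,cams
from h import *
go(r,.6286,.024,.0285)
cv2.imwrite('pics/s4.png',cams.camera('side')[:,:,::-1][140:340,200:460].repeat(3,0).repeat(3,1))
"
```

```text
t: 6.43
tool_pos: [0.6309, 0.024, 0.0305]
eef_rot: [[-1.0, -0.0, 0.009], [-0.0, 1.0, -0.001], [-0.009, -0.001, -1.0]]
contact_force: [0.3, 0.8, -1.4]
gripper_width: 0.0598
t 6.43 pos [0.6309 0.024  0.0305] need units(40mm) [ 0.06 -0.    0.05] rot(.1rad) [-0.01  0.09  0.  ] w 0.0598 F [ 0.3  0.8 -1.4]
```

View pics/s4.png

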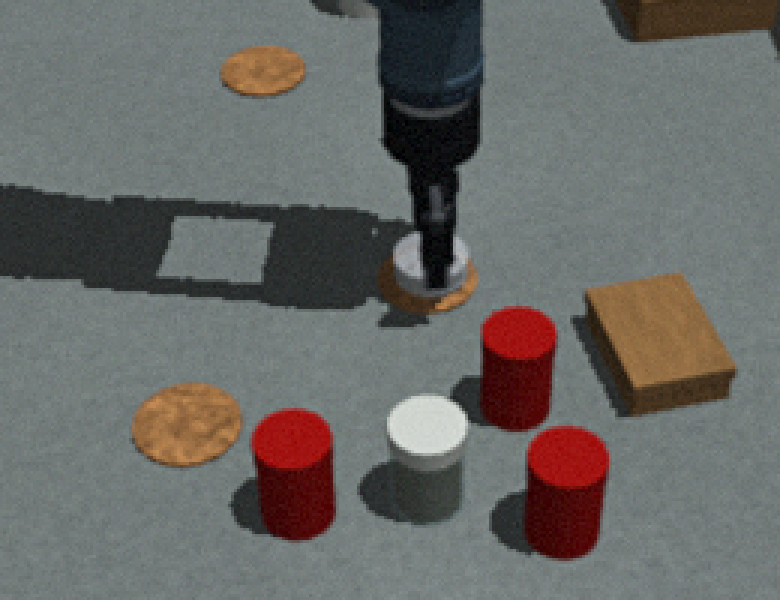

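Dish is over the middle coaster (around px (430,265) in the crop). Lowering the last 2–3 mm until contact, then releasing.

```bash
python3 -m creep '[0,0.06,0,0.08,0,0.09,0, 0,0,0,0.04,0,0,0, 0,0,0,0,0,0,0]'
python3 -c "
from plant import r,cams
from h import *
go(r,.6286,.024,.0285)
"
```

```text
t: 6.73
tool_pos: [0.6284, 0.024, 0.027]
eef_rot: [[-1.0, -0.001, -0.002], [-0.001, 1.0, -0.001], [0.002, -0.001, -1.0]]
contact_force: [0.2, -0.0, -1.4]
gripper_width: 0.06
t 6.73 pos [0.6284 0.024  0.027 ] need units(40mm) [-0.    0.   -0.04] rot(.1rad) [-0.01 -0.02  0.01] w 0.0600 F [ 0.2 -0.  -1.4]
```

```bash
python3 -m creep '[0,0,0,0.05,0,0,0, 0,0,0,0,0,0,0]'; python3 -m creep '[0,0,0,0.05,0,0,0, 0,0,0,0,0,0,0]'
```

```text
t: 6.9
tool_pos: [0.6287, 0.024, 0.0274]
eef_rot: [[-1.0, -0.001, -0.002], [-0.001, 1.0, -0.002], [0.002, -0.002, -1.0]]
contact_force: [-0.3, -0.4, -0.9]
gripper_width: 0.06
t: 7.07
tool_pos: [0.6293, 0.024, 0.0272]
eef_rot: [[-1.0, -0.001, -0.001], [-0.001, 1.0, -0.002], [0.001, -0.002, -1.0]]
contact_force: [-0.1, -0.0, -1.1]
gripper_width: 0.0597
```

```bash
python3 -m creep '[0,0,0,0.08,0,0,0, 0,0,0,0.08,0,0,0]'; python3 -m creep '[0,0,0,0.0,0,0,0, 0,0,0,0,0,0,0]'
```

```text
t: 7.23
tool_pos: [0.6298, 0.024, 0.0266]
eef_rot: [[-1.0, -0.002, -0.002], [-0.002, 1.0, -0.003], [0.002, -0.003, -1.0]]
contact_force: [-17.2, 0.7, 35.5]
gripper_width: 0.0601
t: 7.4
tool_pos: [0.6303, 0.024, 0.0282]
eef_rot: [[-1.0, -0.003, -0.001], [-0.003, 1.0, -0.003], [0.001, -0.003, -1.0]]
contact_force: [0.4, -0.2, -0.5]
gripper_width: 0.0597
```

```bash
python3 -m creep '[0,0,0,0.03,0,0,0, 1,0,0,0,0,0,0, 1,0,0,0,0,0,0, 1,0,0,0,0,0,0, 1,0,0,0,0,0,0, 1,0,0,-0.2,0,0,0, 1,0,0,-0.5,0,0,0, 1,0,0,-0.6,0,0,0, 1,0,0,-0.6,0,0,0, 1,0,0,-0.6,0,0,0,1,0,0,-0.6,0,0,0, 1,0,0,-0.6,0,0,0,1,0,0,0,0,0,0]'
python3 -c "
from plant import r,cams
from h import *
im=cams.camera('wrist')
cv2.imwrite('pics/w5.png',im[:,:,::-1])
go(r,.609,-.21,.16)
"
```

```text
t: 8.48
tool_pos: [0.6277, 0.0246, 0.1782]
eef_rot: [[-1.0, -0.002, -0.01], [-0.002, 1.0, -0.001], [0.01, -0.001, -1.0]]
contact_force: [1.0, 0.4, 1.0]
gripper_width: 0.0852
t 8.53 pos [0.6269 0.0247 0.1761] need units(40mm) [ 0.45 -5.87  0.41] rot(.1rad) [-0.01 -0.12  0.02] w 0.0853 F [-0.2 -0.6  0.4]
```

View pics/w5.png

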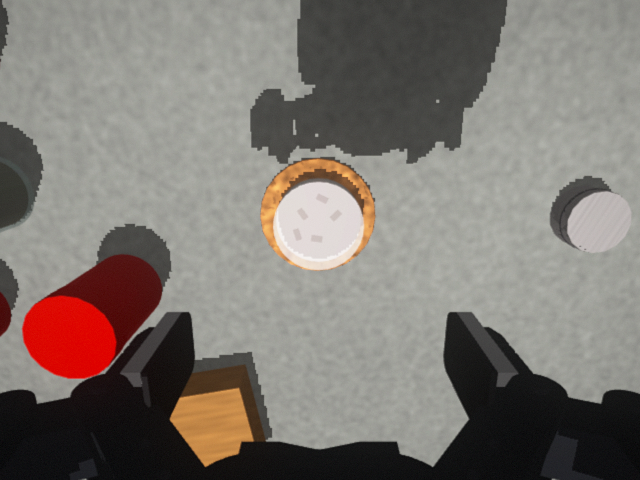

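```bash
python3 -c "
from plant import r,cams
from h import *
np.set_printoptions(precision=4,suppress=True)
im=cams.camera('wrist');c=cams.get_calibration('wrist')
print('dish',mfit(c,im,(320,225),.025,bright(185)))
m=(cork(im.astype(float))|bright(185)(im.astype(float)))
print('both',mfit(c,im,(275,200),.005,lambda i:m))
print('tin',mfit(c,im,(600,222),.024,bright(185)))
"
python3 -m creep '[1,0.05,-0.6,0.05,0,-0.1,0, 1,0.05,-0.6,0.05,0,0,0, 1,0.05,-0.6,0.05,0,0,0, 1,0.05,-0.6,0.05,0,0,0, 1,0.05,-0.6,0.05,0,0,0, 1,0.05,-0.6,0.05,0,0,0, 1,0.05,-0.6,0,0,0,0, 1,0.05,-0.6,0,0,0,0, 1,0,-0.6,0,0,0,0, 1,0,-0.4,0,0,0,0, 1,0,0,0,0,0,0, 1,0,0,0,0,0,0]'
python3 -c "
from plant import r,cams
from h import *
go(r,.609,-.21,.16)
im=cams.camera('wrist')
cv2.imwrite('pics/w6.png',im[:,:,::-1])
"
```

```text
dish (array([0.6247, 0.0235, 0.0306]), np.float64(0.00023965540037752114), 6326)
both (array([0.6215, 0.023 , 0.0412]), np.float64(0.00023550645587007505), 10175)
tin (array([0.6181, 0.2128, 0.0003]), np.float64(1.4909828528941692e-05), 1)
t: 9.58
tool_pos: [0.598, -0.2113, 0.1415]
eef_rot: [[-0.999, -0.005, -0.034], [-0.005, 1.0, 0.013], [0.034, 0.013, -0.999]]
contact_force: [0.1, 0.9, 0.9]
gripper_width: 0.0852
t 9.58 pos [ 0.598  -0.2113  0.1415] need units(40mm) [-0.26  0.04 -0.47] rot(.1rad) [ 0.13 -0.34  0.05] w 0.0852 F [0.1 0.9 0.9]
```

View pics/w6.png

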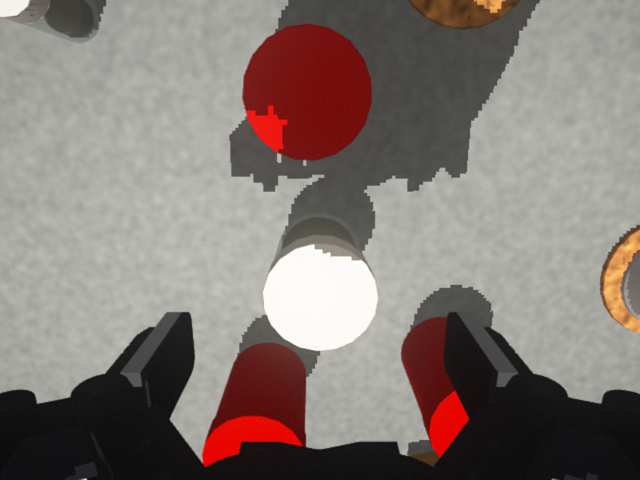

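```bash
python3 -m creep '[1,-0.28,0.04,0,0.13,-0.36,0.05, 1,0,0,0,0,0,0, 1,0,0,0,0,0,0]'
python3 -c "
from plant import r,cams
from h import *
np.set_printoptions(precision=4,suppress=True)
im=cams.camera('wrist');c=cams.get_calibration('wrist')
cv2.imwrite('pics/w7.png',im[:,:,::-1])
m=bright(235)
print('jar',mfit(c,im,(315,280),.08,m))
go(r,.609,-.21,.055)
"
```

```text
t: 9.88
tool_pos: [0.6088, -0.2058, 0.1396]
eef_rot: [[-1.0, -0.003, 0.0], [-0.003, 1.0, 0.002], [-0.0, 0.002, -1.0]]
contact_force: [0.2, -0.3, -0.4]
gripper_width: 0.0856
jar (array([ 0.6115, -0.2107,  0.0253]), np.float64(0.0022380575584430543), 8471)
t 9.93 pos [ 0.6088 -0.2056  0.1396] need units(40mm) [-0.   -0.12  2.12] rot(.1rad) [0.02 0.   0.03] w 0.0857 F [ 0.2 -0.3  0.1]
```

View pics/w7.png

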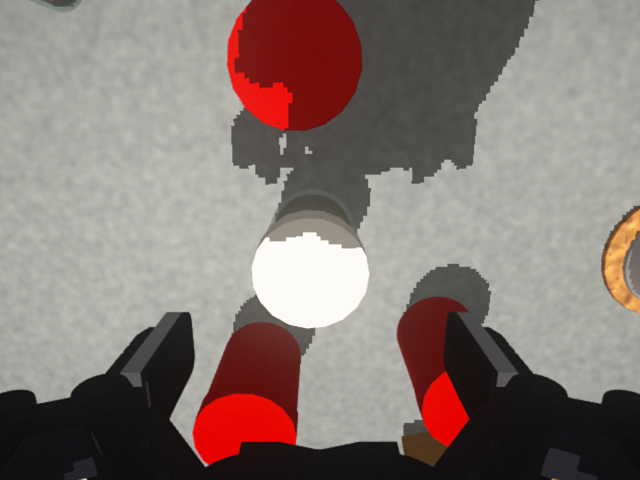

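```bash
python3 -m creep '[1,0,-0.13,0.3,0,0,0, 1,0,0,0.5,0,0,0, 1,0,0,0.5,0,0,0, 1,0,0,0.5,0,0,0, 1,0,0,0.4,0,0,0, 1,0,0,0.2,0,0,0, 1,0,0,0,0,0,0]'
python3 -c "
from plant import r,cams
from h import *
go(r,.609,-.2105,.052)
"
```

```text
t: 10.52
tool_pos: [0.6087, -0.2094, 0.0379]
eef_rot: [[-1.0, -0.008, -0.001], [-0.008, 1.0, 0.002], [0.001, 0.002, -1.0]]
contact_force: [-1.6, 0.2, -0.9]
gripper_width: 0.0854
t 10.52 pos [ 0.6087 -0.2094  0.0379] need units(40mm) [-0.01 -0.03 -0.35] rot(.1rad) [ 0.02 -0.01  0.08] w 0.0854 F [-1.6  0.2 -0.9]
```

```bash
python3 -m creep '[1,-0.01,-0.03,-0.2,0,0,0, 0,0,0,0,0,0,0, 0,0,0,0,0,0,0, 0,0,0,0,0,0,0, 0,0,0,0,0,0,0, 0,0,0,0,0,0,0, 0,0,0,0,0,0,0, 0,0,0,0,0,0,0]' 50
python3 -c "
from plant import r,cams
from h import *
go(r,.609,-.2105,.052)
"
```

```text
t: 11.18
tool_pos: [0.6112, -0.2118, 0.0509]
eef_rot: [[-1.0, -0.009, 0.003], [-0.009, 1.0, -0.001], [-0.003, -0.001, -1.0]]
contact_force: [0.5, 0.0, -1.6]
gripper_width: 0.055
t 11.18 pos [ 0.6112 -0.2118  0.0509] need units(40mm) [ 0.05  0.03 -0.03] rot(.1rad) [-0.01  0.03  0.09] w 0.0550 F [ 0.5  0.  -1.6]
```

```bash
python3 -m creep '[0,0,0,-0.2,0,0,0, 0,0,0,-0.4,0,0,0, 0,0,0,-0.5,0,0,0, 0,0,0,-0.5,0,0,0, 0,0,0,-0.5,0,0,0, 0,0,0,-0.5,0,0,0, 0,0,0,-0.3,0,0,0, 0,0,0,0,0,0,0, 0,0,0,0,0,0,0]'
python3 -c "
from plant import r,cams
from h import *
np.set_printoptions(precision=4,suppress=True)
go(r,.4865,.3372,.17)
im=cams.camera('wrist');c=cams.get_calibration('wrist')
cv2.imwrite('pics/w8.png',im[:,:,::-1])
p=r.sense()['tool_pos']
print('jar',mfit(c,im,(315,370),p[2]+.029,bright(235))[0],p)
"
```

```text
t: 11.93
tool_pos: [0.6089, -0.2107, 0.1725]
eef_rot: [[-1.0, -0.009, -0.001], [-0.009, 1.0, 0.002], [0.001, 0.002, -1.0]]
contact_force: [-0.6, 0.4, -1.9]
gripper_width: 0.0548
t 11.93 pos [ 0.6089 -0.2107  0.1725] need units(40mm) [ 2.93 13.73  0.09] rot(.1rad) [ 0.02 -0.01  0.09] w 0.0548 F [-0.6  0.4 -1.9]
jar [ 0.676  -0.2232  0.0547] [ 0.609  -0.2108  0.1724]
```

View pics/w8.png

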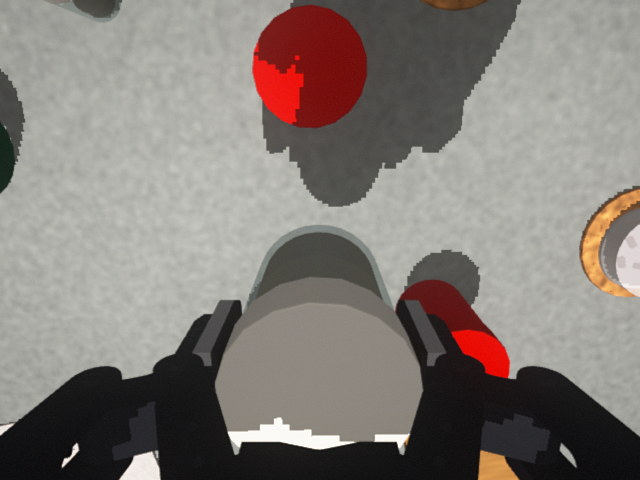

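```bash
python3 -c "
from plant import r,cams
from h import *
c=cams.get_calibration('wrist');p=r.sense()['tool_pos']
print(rays(c,[(318,303)],p[2]+.029)+[.028,0]-p[:2])
"
python3 -m creep '[0,0.1,0.4,0,0,0,0, 0,0.17,0.6,0,0,0,0, 0,0.17,0.8,0,0,0,0, 0,0.17,0.8,0,0,0,0, 0,0.17,0.8,0,0,0,0, 0,0.17,0.8,0,0,0,0, 0,0.17,0.8,0,0,0,0, 0,0.17,0.8,0,0,0,0, 0,0.17,0.8,0,0,0,0, 0,0.17,0.8,0,0,0,0, 0,0.17,0.8,0,0,0,0, 0,0.17,0.8,0,0,0,0, 0,0.17,0.8,0,0,0,0, 0,0.17,0.8,0,0,0,0, 0,0.17,0.8,0,0,0,0, 0,0.17,0.8,0,0,0,0, 0,0.17,0.6,0,0,0,0, 0,0.1,0.3,0,0,0,0, 0,0,0,0,0,0,0, 0,0,0,0,0,0,0]'
python3 -c "
from plant import r,cams
from h import *
go(r,.4865,.3372,.17)
"
```

```text
[[ 0.00042707 -0.00107303]]
t: 13.65
tool_pos: [0.4646, 0.334, 0.1442]
eef_rot: [[-0.999, -0.004, -0.047], [-0.004, 1.0, 0.0], [0.047, 0.0, -0.999]]
contact_force: [0.5, 0.3, -2.2]
gripper_width: 0.0552
t 13.65 pos [0.4646 0.334  0.1442] need units(40mm) [-0.52  0.08 -0.67] rot(.1rad) [ 0.   -0.47  0.04] w 0.0552 F [ 0.5  0.3 -2.2]
```

```bash
python3 -m creep '[0,-0.4,0.08,0,0,-0.47,0, 0,-0.1,0,0,0,0,0, 0,0,0,0.3,0,0,0, 0,0,0,0.4,0,0,0, 0,0,0,0.4,0,0,0, 0,0,0,0.3,0,0,0, 0,0,0,0,0,0,0, 0,0,0,0,0,0,0]'
python3 -c "
from plant import r,cams
from h import *
go(r,.487,.3372,.056)
"
```

```text
t: 14.32
tool_pos: [0.4832, 0.3293, 0.0781]
eef_rot: [[-1.0, 0.003, -0.012], [0.003, 1.0, -0.005], [0.012, -0.005, -1.0]]
contact_force: [1.0, -0.6, -1.7]
gripper_width: 0.0547
t 14.32 pos [0.4832 0.3293 0.0781] need units(40mm) [-0.1   0.2   0.55] rot(.1rad) [-0.05 -0.12 -0.03] w 0.0547 F [ 1.  -0.6 -1.7]
```

```bash
python3 -m creep '[0,-0.1,0.2,0,-0.05,-0.12,-0.03, 0,0,0,0.1,0,0,0, 0,0,0,0.1,0,0,0, 0,0,0,0.1,0,0,0, 0,0,0,0,0,0,0, 0,0,0,0,0,0,0]'
python3 -c "
from plant import r,cams
from h import *
go(r,.487,.3372,.056)
"
```

```text
t: 14.82
tool_pos: [0.4891, 0.3384, 0.0669]
eef_rot: [[-1.0, 0.001, 0.004], [0.001, 1.0, 0.002], [-0.004, 0.002, -1.0]]
contact_force: [0.2, 0.7, -2.1]
gripper_width: 0.0551
t 14.82 pos [0.4891 0.3384 0.0669] need units(40mm) [ 0.05 -0.03  0.27] rot(.1rad) [ 0.02  0.04 -0.01] w 0.0551 F [ 0.2  0.7 -2.1]
```

```bash
python3 -m creep '[0,0.05,-0.03,0.1,0,0,0, 0,0,0,0.1,0,0,0, 0,0,0,0.05,0,0,0, 0,0,0,0,0,0,0]'
python3 -m creep '[0,0,0,0.08,0,0,0, 0,0,0,0.05,0,0,0]'
```

```text
t: 15.15
tool_pos: [0.4871, 0.3373, 0.0566]
eef_rot: [[-1.0, 0.0, 0.005], [0.0, 1.0, 0.002], [-0.005, 0.002, -1.0]]
contact_force: [0.1, 0.8, -1.1]
gripper_width: 0.0551
t: 15.32
tool_pos: [0.4879, 0.3375, 0.0531]
eef_rot: [[-1.0, 0.0, 0.006], [0.0, 1.0, 0.002], [-0.006, 0.002, -1.0]]
contact_force: [-9.5, -5.5, 25.8]
gripper_width: 0.0548
```

```bash
python3 -m creep '[0,0,0,0,0,0,0, 1,0,0,0,0,0,0, 1,0,0,0,0,0,0, 1,0,0,0,0,0,0, 1,0,0,0,0,0,0, 1,0,0,-0.2,0,0,0, 1,0,0,-0.5,0,0,0, 1,0,0,-0.6,0,0,0, 1,0,0,-0.6,0,0,0, 1,0,0,-0.6,0,0,0,1,0,0,-0.6,0,0,0, 1,0,0,-0.6,0,0,0,1,0,0,-0.3,0,0,0,1,0,0,0,0,0,0,1,0,0,0,0,0,0]'
python3 -c "
from plant import r,cams
from h import *
im=cams.camera('wrist')
cv2.imwrite('pics/w9.png',im[:,:,::-1])
go(r,.624,.2128,.14)
cv2.imwrite('pics/s9.png',cams.camera('scene')[:,:,::-1])
"
```

```text
t: 16.57
tool_pos: [0.4866, 0.3369, 0.2244]
eef_rot: [[-1.0, 0.0, 0.007], [0.0, 1.0, 0.003], [-0.007, 0.003, -1.0]]
contact_force: [0.4, 0.0, -0.7]
gripper_width: 0.0854
t 16.62 pos [0.4867 0.3369 0.2242] need units(40mm) [-3.42 -3.11  2.12] rot(.1rad) [ 0.03  0.07 -0.  ] w 0.0854 F [ 1.2  0.1 -0.2]
```

View pics/w9.png

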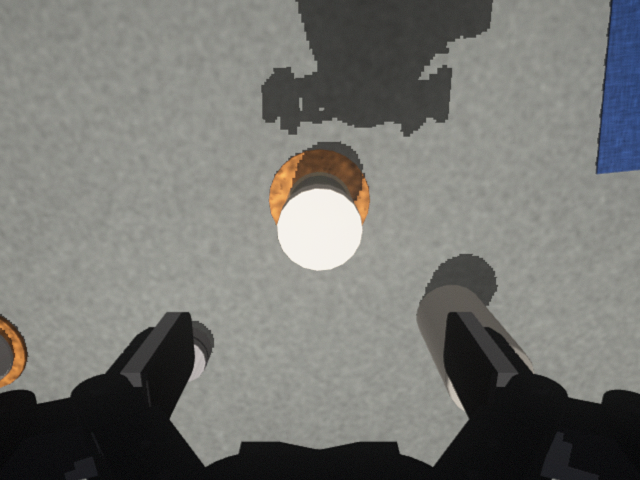

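View pics/s9.png

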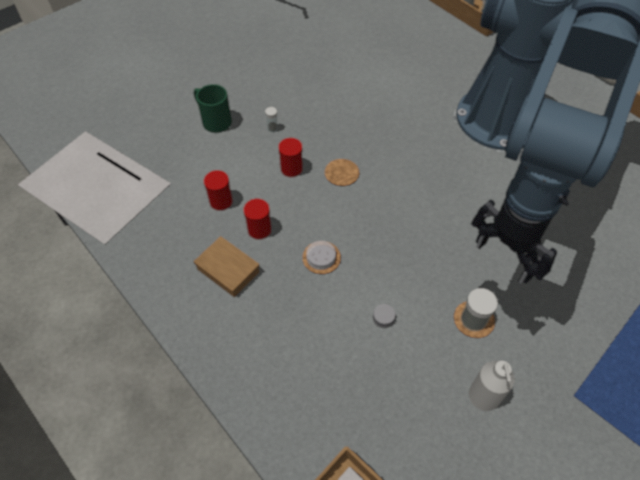

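```bash
python3 -c "
from plant import r,cams
from h import *
np.set_printoptions(precision=4,suppress=True)
im=cv2.imread('pics/w9.png')[:,:,::-1];c=cams.get_calibration('wrist')
print('jar',mfit(c,im,(318,230),.085,bright(225)))
im=cv2.imread('pics/s9.png')[:,:,::-1];c=cams.get_calibration('scene')
print('jar',mfit(c,cv2.GaussianBlur(im,(3,3),0),(482,302),.085,bright(140)))
"
python3 -m creep '[1,-0.4,-0.35,0,0,0.07,0, 1,-0.4,-0.35,0,0,0,0, 1,-0.4,-0.35,0,0,0,0, 1,-0.4,-0.35,0.3,0,0,0, 1,-0.4,-0.35,0.3,0,0,0, 1,-0.4,-0.35,0.3,0,0,0, 1,-0.4,-0.35,0.3,0,0,0, 1,-0.4,-0.35,0.3,0,0,0, 1,-0.2,-0.2,0.3,0,0,0, 1,0,0,0,0,0,0, 1,0,0,0,0,0,0]'
python3 -c "
from plant import r,cams
from h import *
go(r,.624,.2128,.14)
im=cams.camera('wrist')
cv2.imwrite('pics/w10.png',im[:,:,::-1])
"
```

```text
jar (array([0.4862, 0.3368, 0.027 ]), np.float64(0.00019468886252114515), 5310)
jar (array([0.4897, 0.3374, 0.0278]), np.float64(0.0006430642264086607), 596)
t: 17.58
tool_pos: [0.6168, 0.2099, 0.1272]
eef_rot: [[-1.0, -0.002, -0.031], [-0.002, 1.0, -0.003], [0.031, -0.003, -1.0]]
contact_force: [0.0, 0.0, -0.9]
gripper_width: 0.0851
t 17.58 pos [0.6168 0.2099 0.1272] need units(40mm) [-0.17  0.07 -0.33] rot(.1rad) [-0.03 -0.31  0.02] w 0.0851 F [ 0.   0.  -0.9]
```

View pics/w10.png

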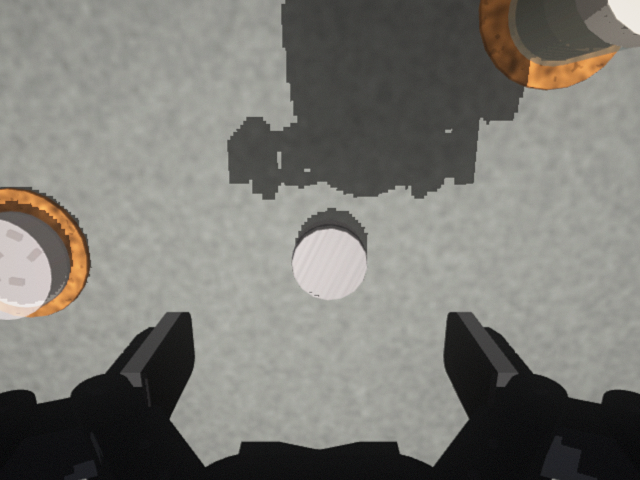

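```bash
python3 -m creep '[1,-0.17,0.07,0,-0.03,-0.31,0.02, 1,0,0,0,0,0,0, 1,0,0,0,0,0,0]'
python3 -c "
from plant import r,cams
from h import *
np.set_printoptions(precision=4,suppress=True)
im=cams.camera('wrist')
c=cams.get_calibration('wrist')
print(im[250,325],mfit(c,im,(325,250),.024,bright(175)))
cv2.imwrite('pics/w11.png',im[:,:,::-1])
go(r,.624,.2128,.017)
"
```

```text
t: 17.88
tool_pos: [0.6209, 0.2149, 0.1268]
eef_rot: [[-1.0, -0.002, -0.002], [-0.002, 1.0, 0.0], [0.002, 0.0, -1.0]]
contact_force: [0.8, -0.5, 0.2]
gripper_width: 0.0856
[210 205 204] (array([0.624 , 0.2151, 0.0213]), np.float64(0.0002025119075540907), 4195)
t 17.93 pos [0.6209 0.2151 0.127 ] need units(40mm) [-0.08 -0.06  2.75] rot(.1rad) [ 0.   -0.02  0.02] w 0.0856 F [-0.5  0.9 -0.4]
```

```bash
python3 -m creep '[1,-0.08,0,0.3,0,0,0, 1,0,0,0.5,0,0,0, 1,0,0,0.5,0,0,0, 1,0,0,0.5,0,0,0, 1,0,0,0.4,0,0,0, 1,0,0,0.2,0,0,0, 1,0,0,0,0,0,0, 1,0,0,0,0,0,0]'
python3 -c "
from plant import r,cams
from h import *
go(r,.624,.2145,.018)
"
```

```text
t: 18.6
tool_pos: [0.6252, 0.2183, 0.0283]
eef_rot: [[-1.0, -0.007, 0.002], [-0.007, 1.0, 0.001], [-0.002, 0.001, -1.0]]
contact_force: [0.5, -0.1, 0.1]
gripper_width: 0.0854
t 18.60 pos [0.6252 0.2183 0.0283] need units(40mm) [ 0.03 -0.1   0.26] rot(.1rad) [0.01 0.02 0.07] w 0.0854 F [ 0.5 -0.1  0.1]
```

```bash
python3 -m creep '[1,0.03,-0.1,0.12,0,0,0.07, 1,0,0,0.08,0,0,0, 0,0,0,0,0,0,0, 0,0,0,0,0,0,0, 0,0,0,0,0,0,0, 0,0,0,0,0,0,0, 0,0,0,0,0,0,0, 0,0,0,0,0,0,0, 0,0,0,0,0,0,0, 0,0,0,0,0,0,0]' 40
python3 -c "
from plant import r,cams
from h import *
go(r,.624,.2145,.018)
"
```

```text
t: 19.43
tool_pos: [0.6276, 0.2146, 0.0253]
eef_rot: [[-1.0, 0.001, 0.011], [0.001, 1.0, 0.003], [-0.011, 0.003, -1.0]]
contact_force: [0.0, 0.4, -1.3]
gripper_width: 0.0422
t 19.43 pos [0.6276 0.2146 0.0253] need units(40mm) [ 0.09 -0.    0.18] rot(.1rad) [ 0.03  0.11 -0.01] w 0.0422 F [ 0.   0.4 -1.3]
```

```bash
python3 -m creep '[0,0,0,-0.3,0,0,0, 0,0,0,-0.5,0,0,0, 0,0,0,-0.5,0,0,0, 0,0,0,-0.5,0,0,0, 0,0,0,-0.5,0,0,0, 0,0,0,-0.5,0,0,0, 0,0,0,-0.5,0,0,0, 0,0,0,-0.5,0,0,0, 0,0,0,0,0,0,0, 0,0,0,0,0,0,0]'
python3 -c "
from plant import r,cams
from h import *
np.set_printoptions(precision=4,suppress=True)
im=cams.camera('wrist')
c=cams.get_calibration('wrist');p=r.sense()['tool_pos']
print(p,mfit(c,im,(320,320),p[2]-.0013,bright(175)))
cv2.imwrite('pics/w12.png',im[:,:,::-1])
go(r,.4905,.337,.16)
"
```

```text
t: 20.27
tool_pos: [0.6243, 0.2141, 0.189]
eef_rot: [[-1.0, 0.0, 0.008], [0.0, 1.0, 0.002], [-0.008, 0.002, -1.0]]
contact_force: [-0.4, -1.0, -0.9]
gripper_width: 0.0422
[0.6247 0.2142 0.1894] (array([0.6335, 0.2127, 0.0139]), np.float64(0.0037403145598155596), 4269)
t 20.32 pos [0.6247 0.2142 0.1894] need units(40mm) [3.36 3.07 0.71] rot(.1rad) [ 0.02  0.1  -0.  ] w 0.0422 F [-1.2  0.1  0.6]
```

View pics/w12.png

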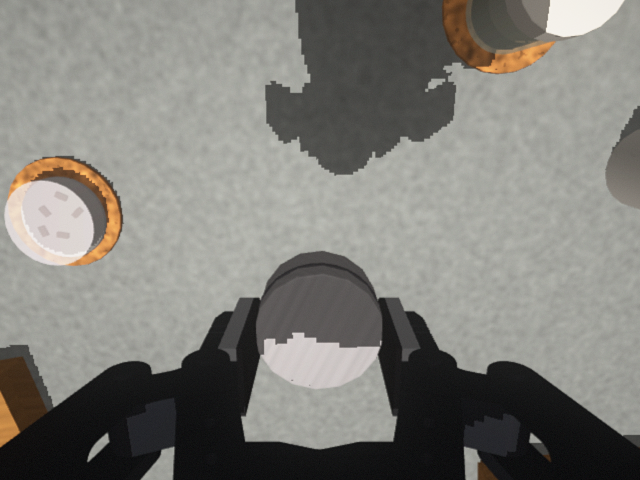

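```bash
python3 -c "
from plant import r,cams
from h import *
c=cams.get_calibration('wrist');p=r.sense()['tool_pos']
print(rays(c,[(320,388),(320,275)],p[2]-.0013)+[[-.022,0],[.022,0]]-p[:2])
"
python3 -m creep '[0,0.3,0.3,0,0,0.1,0, 0,0.4,0.35,0,0,0,0, 0,0.4,0.35,0,0,0,0, 0,0.4,0.35,0,0,0,0, 0,0.4,0.35,0,0,0,0, 0,0.4,0.35,0,0,0,0, 0,0.4,0.35,0,0,0,0, 0,0.4,0.35,0,0,0,0, 0,0.2,0.2,0,0,0,0, 0,0,0,0,0,0,0, 0,0,0,0,0,0,0]'
python3 -c "
from plant import r,cams
from h import *
go(r,.4905,.337,.16)
"
```

```text
[[-0.00241326 -0.0002019 ]
 [-0.00147066 -0.0001985 ]]
t: 21.23
tool_pos: [0.474, 0.3373, 0.1746]
eef_rot: [[-1.0, 0.001, -0.029], [0.001, 1.0, -0.005], [0.029, -0.005, -1.0]]
contact_force: [0.4, 0.5, -0.5]
gripper_width: 0.0422
t 21.23 pos [0.474  0.3373 0.1746] need units(40mm) [-0.42 -0.01  0.35] rot(.1rad) [-0.05 -0.29 -0.01] w 0.0422 F [ 0.4  0.5 -0.5]
```

```bash
python3 -m creep '[0,-0.3,0,0,-0.05,-0.3,0, 0,-0.06,0,0,0,0,0, 0,0,0,0.2,0,0,0, 0,0,0,0.3,0,0,0, 0,0,0,0.3,0,0,0, 0,0,0,0.1,0,0,0, 0,0,0,0,0,0,0, 0,0,0,0,0,0,0]'
python3 -c "
from plant import r,cams
from h import *
go(r,.489,.3372,.112)
"
```

```text
t: 21.9
tool_pos: [0.4895, 0.3332, 0.1308]
eef_rot: [[-1.0, 0.006, -0.005], [0.006, 1.0, -0.004], [0.005, -0.004, -1.0]]
contact_force: [0.1, -0.1, -0.6]
gripper_width: 0.0426
t 21.90 pos [0.4895 0.3332 0.1308] need units(40mm) [0.01 0.1  0.47] rot(.1rad) [-0.04 -0.05 -0.06] w 0.0426 F [ 0.1 -0.1 -0.6]
```

```bash
python3 -m creep '[0,0,0.1,0.1,-0.04,-0.05,-0.06, 0,0,0,0.1,0,0,0, 0,0,0,0.1,0,0,0, 0,0,0,0,0,0,0, 0,0,0,0,0,0,0]'
python3 -c "
from plant import r,cams
from h import *
np.set_printoptions(precision=4,suppress=True)
go(r,.489,.3372,.112)
im=cams.camera('scene');cv2.imwrite('pics/s13.png',im[:,:,::-1][230:350,400:560].repeat(5,0).repeat(5,1))
"
```

```text
t: 22.32
tool_pos: [0.4896, 0.3379, 0.1179]
eef_rot: [[-1.0, -0.001, 0.0], [-0.001, 1.0, 0.001], [-0.0, 0.001, -1.0]]
contact_force: [0.2, 0.2, -0.4]
gripper_width: 0.0424
t 22.32 pos [0.4896 0.3379 0.1179] need units(40mm) [ 0.02 -0.02  0.15] rot(.1rad) [0.01 0.   0.01] w 0.0424 F [ 0.2  0.2 -0.4]
```

View pics/s13.png

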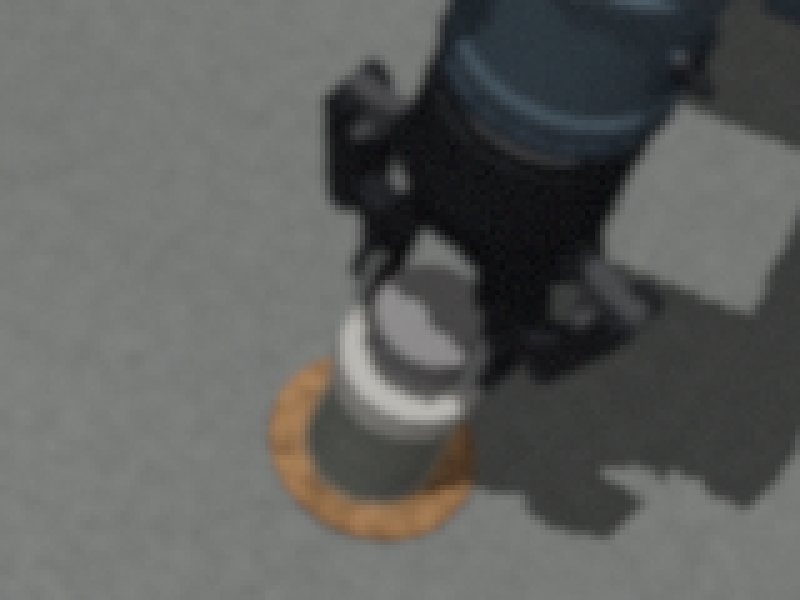

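The tin (crop px ~(425,320)) hovers a few mm above the white lid, centred. Lowering gently.

```bash
python3 -m creep '[0,0,0,0.08,0,0,0, 0,0,0,0.06,0,0,0, 0,0,0,0,0,0,0]'; python3 -m creep '[0,0,0,0.05,0,0,0, 0,0,0,0.04,0,0,0]'
```

```text
t: 22.62
tool_pos: [0.4901, 0.3382, 0.1127]
eef_rot: [[-1.0, -0.001, 0.002], [-0.001, 1.0, 0.001], [-0.002, 0.001, -1.0]]
contact_force: [-0.1, -0.1, -0.3]
gripper_width: 0.0422
t: 22.78
tool_pos: [0.4903, 0.3383, 0.1092]
eef_rot: [[-1.0, -0.001, 0.003], [-0.001, 1.0, 0.002], [-0.003, 0.002, -1.0]]
contact_force: [-0.0, -0.1, -0.4]
gripper_width: 0.0423
```

```bash
python3 -m creep '[0,0.03,-0.02,0.03,0,0,0]'; python3 -m creep '[0,0,0,0.04,0,0,0]'
```

```text
t: 22.87
tool_pos: [0.4902, 0.3381, 0.1089]
eef_rot: [[-1.0, -0.001, 0.005], [-0.001, 1.0, 0.003], [-0.005, 0.003, -1.0]]
contact_force: [1.4, 1.7, 9.5]
gripper_width: 0.0423
t: 22.95
tool_pos: [0.491, 0.3385, 0.1089]
eef_rot: [[-1.0, -0.002, 0.007], [-0.001, 1.0, 0.004], [-0.007, 0.004, -1.0]]
contact_force: [-3.6, -3.1, 16.4]
gripper_width: 0.0422
```

```bash
python3 -m creep '[0.8,0,0,0,0,0,0, 0.9,0,0,0,0,0,0, 1,0,0,0,0,0,0, 1,0,0,0,0,0,0, 1,0,0,0,0,0,0, 1,0,0,-0.2,0,0,0, 1,0,0,-0.4,0,0,0, 1,0,0,-0.5,0,0,0, 1,0,0,-0.6,0,0,0, 1,0,0,-0.6,0,0,0,1,0,0,-0.6,0,0,0,1,0,0,0,0,0,0,1,0,0,0,0,0,0]'
python3 -c "
from plant import r,cams
from h import *
np.set_printoptions(precision=4,suppress=True)
go(r,.4685,-.35,.2)
im=cams.camera('wrist');c=cams.get_calibration('wrist')
cv2.imwrite('pics/w14.png',im[:,:,::-1])
print(mfit(c,im,(318,250),.109,bright(185)))
im=cams.camera('scene');cv2.imwrite('pics/s14.png',im[:,:,::-1])
"
```

```text
t: 24.03
tool_pos: [0.4887, 0.3372, 0.2313]
eef_rot: [[-1.0, -0.001, 0.003], [-0.001, 1.0, 0.002], [-0.003, 0.002, -1.0]]
contact_force: [0.4, -0.0, -1.8]
gripper_width: 0.0852
t 24.03 pos [0.4887 0.3372 0.2313] need units(40mm) [  0.53 -17.18   0.74] rot(.1rad) [0.02 0.03 0.01] w 0.0852 F [ 0.4 -0.  -1.8]
(array([0.4857, 0.3369, 0.0241]), np.float64(0.0033016233315640796), 4301)
```

View pics/w14.png

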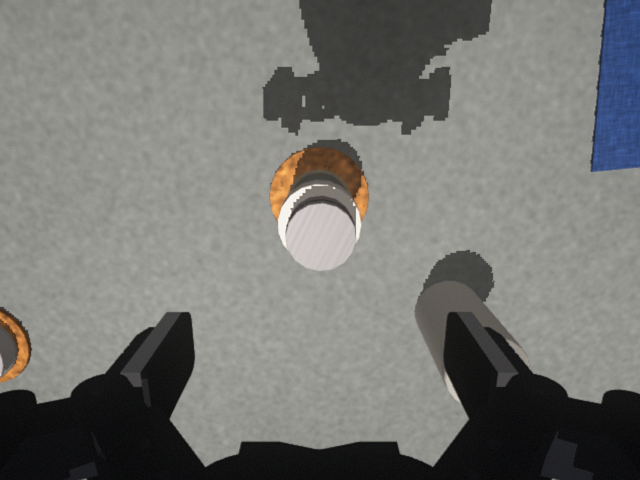

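```bash
python3 -c "
from plant import r,cams
from h import *
c=cams.get_calibration('wrist')
P=rays(c,[(321,270),(321,203),(285,236),(357,236)],.109);print(P,P[:2].mean(0),P[2:].mean(0))
"
python3 -m creep '[1,0.02,-0.5,0,0,0,0, 1,0.02,-0.9,0,0,0,0, 1,0.02,-0.9,0,0,0,0, 1,0.02,-0.9,0,0,0,0, 1,0.02,-0.9,0,0,0,0, 1,0.02,-0.9,0,0,0,0, 1,0.02,-0.9,0,0,0,0, 1,0.02,-0.9,0,0,0,0, 1,0.02,-0.9,0,0,0,0, 1,0.02,-0.9,0,0,0,0, 1,0.02,-0.9,0,0,0,0, 1,0.02,-0.9,0,0,0,0, 1,0.02,-0.9,0,0,0,0, 1,0.02,-0.9,0,0,0,0, 1,0.02,-0.9,0,0,0,0, 1,0.02,-0.9,0,0,0,0, 1,0.02,-0.9,0,0,0,0, 1,0.02,-0.9,0,0,0,0, 1,0.02,-0.8,0,0,0,0, 1,0.02,-0.4,0,0,0,0]'
python3 -c "
from plant import r,cams
from h import *
go(r,.4685,-.35,.14)"
```

```text
[[0.50951959 0.33829685]
 [0.46687789 0.33819897]
 [0.48738108 0.31628942]
 [0.48737524 0.36021099]] [0.48819874 0.33824791] [0.48737816 0.3382502 ]
t: 25.8
tool_pos: [0.4584, -0.3661, 0.1997]
eef_rot: [[-0.999, -0.009, -0.035], [-0.01, 1.0, 0.017], [0.035, 0.018, -0.999]]
contact_force: [0.3, 0.8, 0.3]
gripper_width: 0.0851
t 25.80 pos [ 0.4584 -0.3661  0.1997] need units(40mm) [-0.31  0.37  1.49] rot(.1rad) [ 0.18 -0.35  0.1 ] w 0.0851 F [0.3 0.8 0.3]
```

```bash
python3 -m creep '[1,-0.2,0.35,0,0.18,-0.35,0.1, 1,0,0,0.4,0,0,0, 1,0,0,0.5,0,0,0, 1,0,0,0.4,0,0,0, 1,0,0,0,0,0,0, 1,0,0,0,0,0,0]'
python3 -c "
from plant import r,cams
from h import *
np.set_printoptions(precision=4,suppress=True)
go(r,.4685,-.35,.14)
im=cams.camera('wrist');c=cams.get_calibration('wrist')
cv2.imwrite('pics/w15.png',im[:,:,::-1])
print(mfit(c,im,proj(c,[.4685,-.35,.062]),.062,bright(200)),proj(c,[.4685,-.35,.062]))
go(r,.4685,-.35,.036)
"
```

```text
t: 26.3
tool_pos: [0.4614, -0.3554, 0.1371]
eef_rot: [[-1.0, 0.01, -0.008], [0.01, 1.0, 0.008], [0.008, 0.008, -1.0]]
contact_force: [0.3, -0.1, 1.2]
gripper_width: 0.0849
t 26.30 pos [ 0.4614 -0.3554  0.1371] need units(40mm) [-0.18  0.14 -0.07] rot(.1rad) [ 0.08 -0.08 -0.1 ] w 0.0849 F [ 0.3 -0.1  1.2]
(array([ 0.467 , -0.3504,  0.0136]), np.float64(0.00016373032899744068), 2104) [328.8683 279.5902]
t 26.35 pos [ 0.4611 -0.3551  0.1369] need units(40mm) [-0.2   0.11  2.52] rot(.1rad) [ 0.08 -0.08 -0.1 ] w 0.0851 F [ 0.5  0.7 -0.6]
```

View pics/w15.png

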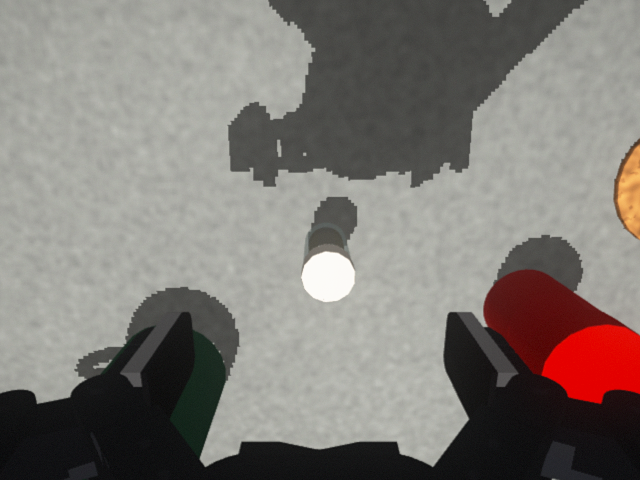

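```bash
python3 -m creep '[1,-0.15,0.12,0,0.08,-0.08,-0.1, 1,0,0,0.4,0,0,0, 1,0,0,0.5,0,0,0, 1,0,0,0.5,0,0,0, 1,0,0,0.5,0,0,0, 1,0,0,0.3,0,0,0, 1,0,0,0,0,0,0, 1,0,0,0,0,0,0]'
python3 -c "
from plant import r,cams
from h import *
go(r,.4675,-.3503,.036)"
```

```text
t: 27.02
tool_pos: [0.4752, -0.3522, 0.0549]
eef_rot: [[-1.0, -0.006, 0.013], [-0.006, 1.0, -0.013], [-0.013, -0.013, -1.0]]
contact_force: [0.7, -0.1, 0.1]
gripper_width: 0.0854
t 27.02 pos [ 0.4752 -0.3522  0.0549] need units(40mm) [0.2  0.06 0.47] rot(.1rad) [-0.13  0.13  0.06] w 0.0854 F [ 0.7 -0.1  0.1]
```

```bash
python3 -m creep '[1,0.15,0.05,0,-0.13,0.13,0.06, 1,0,0,0.2,0,0,0, 1,0,0,0.15,0,0,0, 1,0,0,0,0,0,0, 1,0,0,0,0,0,0]'
python3 -c "
from plant import r,cams
from h import *
go(r,.4675,-.3503,.036)"
```

```text
t: 27.43
tool_pos: [0.4711, -0.3522, 0.0444]
eef_rot: [[-1.0, 0.0, 0.004], [0.0, 1.0, -0.004], [-0.004, -0.004, -1.0]]
contact_force: [-0.2, 0.1, -0.5]
gripper_width: 0.0856
t 27.43 pos [ 0.4711 -0.3522  0.0444] need units(40mm) [0.09 0.05 0.21] rot(.1rad) [-0.04  0.04 -0.  ] w 0.0856 F [-0.2  0.1 -0.5]
```

```bash
python3 -m creep '[1,0.09,0.05,0.15,-0.04,0.04,0, 0.6,0,0,0.05,0,0,0, 0.5,0,0,0,0,0,0, 0.5,0,0,0,0,0,0, 0.5,0,0,0,0,0,0]' 25
python3 -c "
from plant import r,cams
from h import *
go(r,.4675,-.3503,.036)"
```

```text
t: 27.85
tool_pos: [0.4672, -0.3503, 0.0358]
eef_rot: [[-1.0, 0.001, -0.0], [0.001, 1.0, 0.0], [0.0, 0.0, -1.0]]
contact_force: [0.7, -0.1, 0.2]
gripper_width: 0.0429
t 27.85 pos [ 0.4672 -0.3503  0.0358] need units(40mm) [-0.01  0.   -0.  ] rot(.1rad) [ 0.   -0.   -0.01] w 0.0429 F [ 0.7 -0.1  0.2]
```

```bash
python3 -m creep '[0.4,0,0,0,0,0,0, 0.3,0,0,0,0,0,0, 0.2,0,0,0,0,0,0, 0.1,0,0,0,0,0,0, 0,0,0,0,0,0,0, 0,0,0,0,0,0,0, 0,0,0,0,0,0,0, 0,0,0,0,0,0,0]' 30
python3 -m creep '[0,0,0,-0.2,0,0,0, 0,0,0,-0.4,0,0,0, 0,0,0,-0.5,0,0,0, 0,0,0,-0.5,0,0,0, 0,0,0,-0.5,0,0,0, 0,0,0,-0.5,0,0,0, 0,0,0,0,0,0,0, 0,0,0,0,0,0,0]'
python3 -c "
from plant import r,cams
from h import *
np.set_printoptions(precision=4,suppress=True)
im=cams.camera('wrist');c=cams.get_calibration('wrist')
cv2.imwrite('pics/w16.png',im[:,:,::-1])
go(r,.4324,-.127,.13)
"
```

```text
t: 28.52
tool_pos: [0.4675, -0.3505, 0.0363]
eef_rot: [[-1.0, 0.0, 0.0], [0.0, 1.0, -0.001], [-0.0, -0.001, -1.0]]
contact_force: [0.1, 0.1, -0.8]
gripper_width: 0.0271
t: 29.18
tool_pos: [0.4667, -0.3495, 0.1467]
eef_rot: [[-1.0, 0.0, -0.002], [0.0, 1.0, 0.001], [0.002, 0.001, -1.0]]
contact_force: [-0.3, -0.7, -1.7]
gripper_width: 0.0275
t 29.23 pos [ 0.467  -0.3499  0.1469] need units(40mm) [0.87 5.57 0.43] rot(.1rad) [ 0.01 -0.01 -0.01] w 0.0269 F [ 0.3 -0.2  0.6]
```

View pics/w16.png

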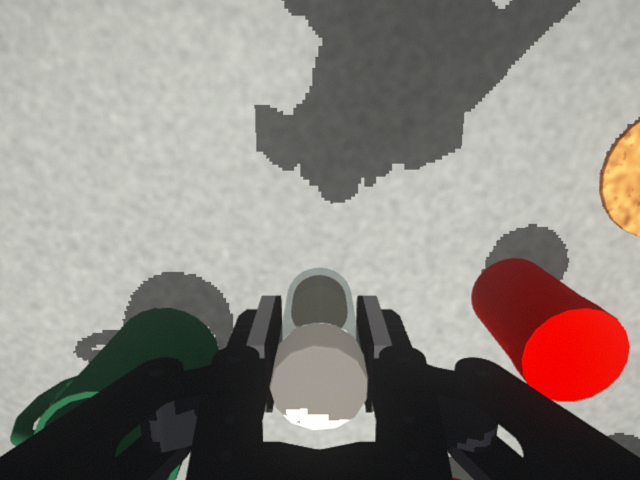

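```bash
python3 -m creep '[0,0.1,0.3,0,0,0,0, 0,0.1,0.5,0,0,0,0, 0,0.1,0.6,0,0,0,0, 0,0.1,0.6,0,0,0,0, 0,0.1,0.6,0,0,0,0, 0,0.1,0.6,0,0,0,0, 0,0.1,0.6,0,0,0,0, 0,0.1,0.6,0,0,0,0, 0,0.1,0.6,0,0,0,0, 0,0,0.4,0,0,0,0, 0,0,0.1,0,0,0,0, 0,0,0,0,0,0,0, 0,0,0,0,0,0,0]'
python3 -c "
from plant import r,cams
from h import *
go(r,.4324,-.127,.06)
"
```

```text
t: 30.32
tool_pos: [0.4209, -0.1167, 0.133]
eef_rot: [[-1.0, 0.003, -0.019], [0.003, 1.0, 0.014], [0.019, 0.014, -1.0]]
contact_force: [0.2, 0.6, -0.1]
gripper_width: 0.0277
t 30.32 pos [ 0.4209 -0.1167  0.133 ] need units(40mm) [-0.32 -0.28  1.82] rot(.1rad) [ 0.14 -0.19 -0.03] w 0.0277 F [ 0.2  0.6 -0.1]
```

```bash
python3 -m creep '[0,-0.28,-0.25,0,0.14,-0.19,0, 0,0,0,0.3,0,0,0, 0,0,0,0.4,0,0,0, 0,0,0,0.4,0,0,0, 0,0,0,0.3,0,0,0, 0,0,0,0.1,0,0,0, 0,0,0,0,0,0,0, 0,0,0,0,0,0,0]'
python3 -c "
from plant import r,cams
from h import *
go(r,.4324,-.127,.042)
"
```

```text
t: 30.98
tool_pos: [0.4403, -0.1411, 0.071]
eef_rot: [[-1.0, 0.011, 0.012], [0.011, 1.0, -0.012], [-0.012, -0.011, -1.0]]
contact_force: [-0.4, 0.5, -0.4]
gripper_width: 0.0271
t 30.98 pos [ 0.4403 -0.1411  0.071 ] need units(40mm) [0.21 0.36 0.72] rot(.1rad) [-0.12  0.12 -0.11] w 0.0271 F [-0.4  0.5 -0.4]
```

```bash
python3 -m creep '[0,0.15,0.3,0,-0.12,0.12,-0.11, 0,0,0,0.2,0,0,0, 0,0,0,0.2,0,0,0, 0,0,0,0,0,0,0, 0,0,0,0,0,0,0]'
python3 -c "
from plant import r,cams
from h import *
go(r,.4324,-.127,.042)
"
```

```text
t: 31.4
tool_pos: [0.4359, -0.1297, 0.0556]
eef_rot: [[-1.0, -0.0, 0.004], [-0.0, 1.0, -0.001], [-0.004, -0.001, -1.0]]
contact_force: [1.0, -0.4, -0.7]
gripper_width: 0.0271
t 31.40 pos [ 0.4359 -0.1297  0.0556] need units(40mm) [0.09 0.07 0.34] rot(.1rad) [-0.01  0.04  0.  ] w 0.0271 F [ 1.  -0.4 -0.7]
```

```bash
python3 -m creep '[0,0.09,0.07,0.15,-0.01,0.04,0, 0,0,0,0.1,0,0,0, 0,0,0,0,0,0,0, 0,0,0,0,0,0,0]'; python3 -m creep '[0,0,0,0.06,0,0,0, 0,0,0,0.05,0,0,0]'
```

```text
t: 31.73
tool_pos: [0.432, -0.1263, 0.0446]
eef_rot: [[-1.0, -0.001, -0.001], [-0.001, 1.0, -0.0], [0.001, -0.0, -1.0]]
contact_force: [-1.1, -0.4, 0.0]
gripper_width: 0.0272
t: 31.9
tool_pos: [0.4326, -0.1266, 0.0408]
eef_rot: [[-1.0, -0.001, 0.0], [-0.001, 1.0, -0.001], [-0.0, -0.001, -1.0]]
contact_force: [-9.4, 6.7, 36.7]
gripper_width: 0.0272
```

Contact felt at the expected height (vial base on the 5 mm cork). Releasing, then rising.

```bash
python3 -m creep '[0,0,0,0,0,0,0, 0.35,0,0,0,0,0,0, 0.6,0,0,0,0,0,0, 0.8,0,0,0,0,0,0, 1,0,0,0,0,0,0, 1,0,0,0,0,0,0, 1,0,0,-0.2,0,0,0, 1,0,0,-0.4,0,0,0, 1,0,0,-0.5,0,0,0, 1,0,0,-0.6,0,0,0, 1,0,0,-0.6,0,0,0,1,0,0,-0.6,0,0,0,1,0,0,-0.6,0,0,0,1,0,0,-0.6,0,0,0,1,0,0,0,0,0,0,1,0,0,0,0,0,0]'
python3 -c "
from plant import r,cams
from h import *
np.set_printoptions(precision=4,suppress=True)
go(r,.4324,-.127,.2)
im=cams.camera('wrist');c=cams.get_calibration('wrist')
cv2.imwrite('pics/w17.png',im[:,:,::-1])
print(mfit(c,im,proj(c,[.432,-.127,.067]),.067,bright(215)))
S=cams.camera('scene');D=cams.camera('side')
cv2.imwrite('pics/s17.png',S[:,:,::-1]);cv2.imwrite('pics/d17.png',D[:,:,::-1])
"
```

```text
t: 33.23
tool_pos: [0.4313, -0.1258, 0.2164]
eef_rot: [[-1.0, -0.001, -0.0], [-0.001, 1.0, -0.0], [0.0, -0.0, -1.0]]
contact_force: [-0.1, 0.7, -0.8]
gripper_width: 0.0855
t 33.23 pos [ 0.4313 -0.1258  0.2164] need units(40mm) [-0.03 -0.03  0.41] rot(.1rad) [-0.   -0.    0.01] w 0.0855 F [-0.1  0.7 -0.8]
(array([ 0.4335, -0.1277,  0.0134]), np.float64(0.00019113375494090825), 1202)
```

View pics/w17.png

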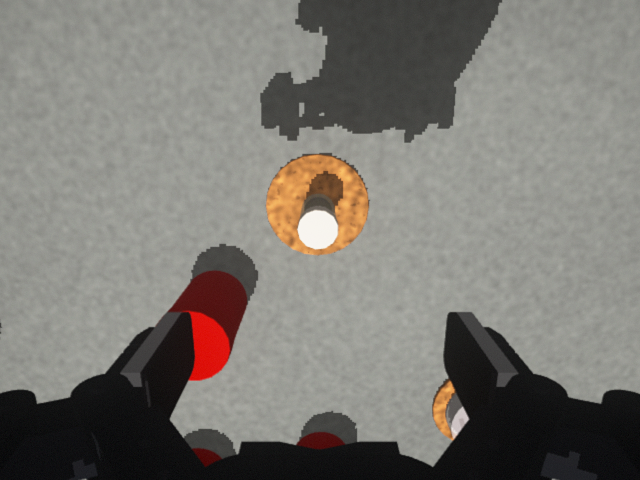

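View pics/s17.png

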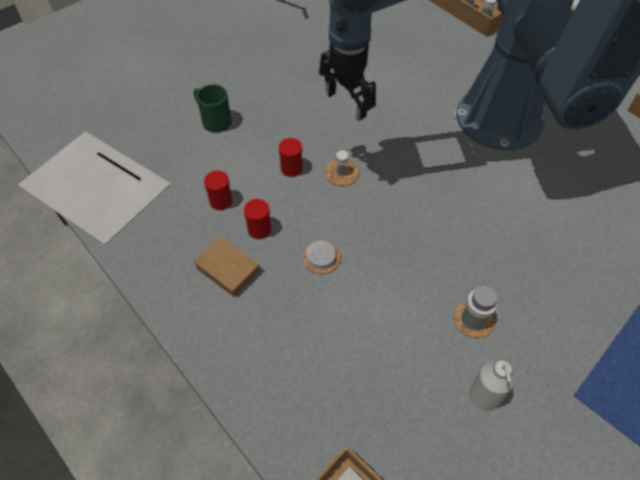

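View pics/d17.png

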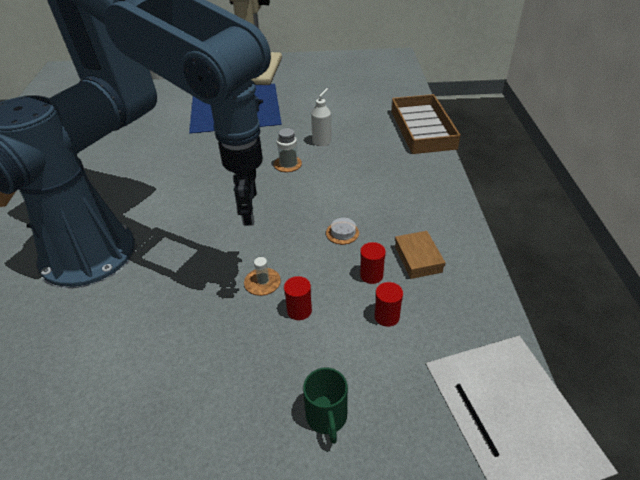

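The jar with the tin on its lid (scene px (481,300)), the dish (321,254) and the vial (342,162) stand upright on the left, middle and right coasters. The mug, bottle and box look unmoved. Handing in.

```bash
python3 -c "
from plant import r,cams
from h import *
S=cv2.GaussianBlur(cv2.imread('pics/s17.png')[:,:,::-1],(3,3),0);c=cams.get_calibration('scene')
print('dish',mfit(c,S,(321,252),.025,lambda i:bright(126)(i)&~cork(i)))
print('vial',mfit(c,S,(342,157),.067,bright(148)))
print(r.hand_in())
"
```

```text
dish (array([0.62773113, 0.02124416, 0.03186827]), np.float64(0.0008190931890181324), 597)
vial (array([ 0.43358268, -0.12745681,  0.01353161]), np.float64(0.0007860798692536087), 85)
the job is handed in; nothing more can be done
None
```

I put all four things in place, let go of them, and handed the job in after about 33 s on the robot's clock. No verdict is reported, so the figures below come from my own camera checks.

| Item | Measured position (x, y) in m | Should be at | Off centre by |
|---|---|---|---|
| Jar, leftmost coaster | (0.486–0.490, 0.337) | (0.4865, 0.337) | up to about 3 mm |
| Tin, on the jar's lid | (0.488, 0.338) | the jar's axis | about 2 mm |
| Dish, middle coaster | (0.625–0.628, 0.021–0.024) | (0.626, 0.023) | about 3 mm |
| Vial, rightmost coaster | (0.4335, -0.1275) | (0.432, -0.127) | about 1 mm |

- **Setting down:** I lowered each item until the wrist force showed contact, then opened the gripper.
- **Final state:** the last pictures show all four upright with the gripper clear above them. The mug, wash bottle and slide box look unmoved; I judged that by eye only.
- **Disagreements:** the wrist and scene cameras differed by 2–4 mm on the jar and dish, well within the tolerances. One early reading of the dish was about 5 mm off because the arm was still moving, so I measured it again before grasping. The first side-view readings of the dish and tin were also 5–6 mm off in y, so I went by the wrist and scene cameras instead.

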